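# Load a polishing arbor in the bench vise

## Robot

A 6-joint arm with a two-finger parallel gripper is mounted at the origin on the work surface. World frame = base frame: x ahead of the robot, y to its left, z up, the work surface at z = 0. Lengths are in m, angles in degrees, forces in N, time in s.
With the tool pointing down it reaches from about 0.25 to 0.725 m from the base axis. Payload 9.7 kg.
Tool frame: the origin (TCP) lies at the centre of the arm's flange, where the gripper is bolted on; the fingertips stand 173 mm ahead of it and the grasp point (between the pads) lies bot.grip_depth ahead of it (bot.grip_depth is the distance from the TCP to the grasp point, in m); z points along the fingers, y is the direction in which the jaws open and shut (so a half turn about z gives the same grasp; the last joint's range is limited). The gripper opens to 85 mm and grips with 20 to 120 N. Pads are 22 mm wide; open, the fingers measure 114 mm over their backs; the gripper's body (76 mm by 85 mm) begins 54 mm behind the grasp point. The pads swing forward as they close: fully open they stand 13 mm farther back than shut.
Start: joints at [0, 4.979, 10.078, 95.1, 0, 90], TCP at [0.55, 0, 0.405] pointing down, gripper open.
Joint ranges: [-179.16, 179.16], [-48.56, 103.87], [-65.8, 70.77], [-126.05, 130.52], [-82.76, 87.17], [-180, 180]. Speed limits (degrees/s): [127.2, 127.2, 147.25, 180, 180, 180].

## Interface

Orientations are given as [roll, pitch, yaw] about the fixed x, y, z axes, in that order (R = Rz(yaw) Ry(pitch) Rx(roll)).
In Python, from workcell import status, viewer, bot gives the robot as it stands. The module is installed in compiled form; this text tells all that it offers.
- The arm moves only by the tool move_arm, never from a script. Its argument "commands" is a list of rows, each an object with "claw": the gripper's target within -1 to 1 (fully open at 1, half-way at 0, shut at -1); "travel": the shift along the tool's x, y, z in cm, a list of three; "turn": the turn about the tool's z in degrees. A call has 1 to 5 rows; each row shifts and turns the commanded pose from where the row before left it, along the tool's axes as they then stand; what a row does not reach is not made up. A row lasts 1/12 s, in which the tool goes at most 41.7 mm and 7.16 degrees, less where a joint would pass 70% of its speed; a pose out of reach is approached as far as the arm can. A call is refused whole if a number of a shift passes 4.17 or a number of a turn 7.16, either way. A call with a gripper value outside its range is refused whole. The fingers move at their own pace and stop on an object; "squeeze" is the grip in N (left out, the last holds). Time passes only in rows, so rows that do not move let the fingers close. It gives the time, the measured TCP pose, the force and the opening at its end, in the units of the state.
- status.get_obs(): the state, without advancing time (a new reading comes with each control period).
- viewer.camera(name): name is "scene" or "side" or "wrist"; returns the picture (420x560x3 uint8, blue, green, red); there is no depth.
- viewer.camera_params(name): a dict with "camera_matrix" (3x3 intrinsics, pixels), "xyz" and "rotation" of the camera in the world. Camera axes: x right, y up, looking along -z (the intrinsics and any distortion apply to the point x, -y, -z); pixel columns grow to the right and rows downward; lengths in m; the calibration is good to about 2 mm. The wrist camera is an equidistant fisheye: a pixel r from the principal point sees the ray r / f radians off the axis. A picture is of the moment at which its call begins: read the wrist's pose just before it. camera_params takes no time and is no camera call; for the wrist camera it gives the pose at the moment of the call.
- bot.job_done(): hands the job in, once; it reports no verdict.
The state is a dict: "time": time; "q": joint angles; "qd": joint speeds; "joint_efforts": joint torques, N m; "ee_pos": TCP position; "tcp_rot": TCP orientation; "wrist_force": force on the tool from outside, world axes, zero at the start; "torque": the same for the moment, N m; "opening": finger opening in m.
Only numpy, scipy, OpenCV 4.12 (cv2) and the standard library are available. Lean on these libraries where they do the work, as an engineer would, in place of code of your own. Each camera call takes 0.05 s, during which the arm holds its last target.

## Task

Load the polishing arbor that stands upright in the jaws of the blue bench vise: slide on first the charcoal coarse wheel, right down against the arbor's shoulder, then the brass spacer, then the maroon fine wheel and last the blue front flange with its boss upward, each lying flat on the one below, and let go of it all. Leave the worn green wheel and the dark nut lying where they are.

Things in the scene. Friction and masses are not known exactly. Their poses are not given: they have to be found in the camera images.
- coarse_wheel: charcoal-black rigid abrasive wheel with a pale hub ring, 66 mm diameter, 13 mm thick, through bore of 20 mm diameter, about 60 g; lying flat on the table at the start; origin at the centre of its underside, z up along the bore
- spacer: plain brass spacer ring, 36 mm outer diameter, 10 mm high, through bore 20 mm, about 45 g; lying flat on the table at the start; origin at the centre of its underside, z up along the bore
- fine_wheel: maroon rigid abrasive wheel with a pale hub ring, 66 mm diameter, 13 mm thick, through bore 20 mm, about 60 g; lying flat on the table at the start; origin at the centre of its underside, z up along the bore
- flange: blue anodised aluminium front flange: a disc of 54 mm diameter, 5 mm thick, with a round boss of 32 mm diameter and 7 mm height on top (12 mm high in all), through bore 20 mm, about 40 g; it lies boss up and is gripped by the boss; lying flat on the table at the start; origin at the centre of its underside, z up along the bore
- green_wheel: worn green abrasive wheel, 54 mm diameter, 13 mm thick, not wanted for this job, to be left where it lies (loose, on the table); origin at the centre of its underside
- nut: dark steel hexagon nut, 33 mm over its corners, 8 mm high, screwed on later by hand, to be left where it lies (loose, on the table); origin at the centre of its underside
- vise: blue bench vise, fixed to the table, jaw tops 104 mm above the table. Origin at table height under the arbor's axis, z up; its x axis runs along the vise from the handle (147 mm out on the -x side, the bar spanning 62 mm to each side of the axis) to the rear of the base (116 mm out on the +x side); jaws 78 mm wide along its y. The steel arbor is clamped upright between the jaws and does not move
- seat (a point): on the arbor's axis, centre of the top of its shoulder (46 mm disc, 6 mm thick, 124 mm above the table); z up. Above it the 14 mm diameter shaft rises 46 mm, then tapers over 10 mm to a 4 mm tip, 56 mm above this point. Parts go over it with 3 mm play all round. Stacked in the order asked, their undersides come to 0, 13, 23 and 36 mm above this point
- tray: low grey steel tray of carving tools and files, fixed, 240 mm along its x, 120 mm along its y, walls 30 mm high, nothing in it higher than 30 mm; origin at the centre of its underside
Mind the look-alikes: they are no part of the job. Several things have the shape of the flange; the one meant has the colours described above.

How it is judged:
By the outcome, as a careful person would: the job done as asked, in the order asked, and still so for the second after the job is handed in, with the robot touching nothing.
It also fails if it takes over 96 s, if anything falls off the work surface, if the arm or the gripper's body presses on something with over 40 N, if the wrist force passes 120 N, or if a joint passes its speed limit or range.

## Working session

There is one attempt and no reset: what is moved stays moved. The work goes in short steps, Python scripts to look and compute and a tool call to move; the robot and the scene stay as the last step left them, time stands still between calls to the robot, and variables do not carry over. Pictures are saved under pics/ and viewed, and the job is handed in when it is done.

Besides the shell and the picture viewer there is one more tool, called after "Request:" as name([rows], argument=value, ...), one row to a line, values as JSON. move_arm: Moves the arm, as the interface text tells. Its arguments: {"type":"object","properties":{"commands":{"type":"array"},"squeeze":{"type":"number"}},"required":["commands"]}

```bash
mkdir -p pics; python3 - <<'E'
from workcell import status, viewer, bot
import cv2
print(bot.grip_depth); o=status.get_obs(); print(o)
for n in ("scene","side","wrist"):
    p=viewer.camera_params(n); print(n,p)
    cv2.imwrite(f"pics/{n}0.png",viewer.camera(n))
E
```

```text
0.1547
{'time': 0.0, 'q': array([-7.60669615e-04,  5.01034260e+00,  1.00323187e+01,  9.50981669e+01,
        1.11432512e-03,  9.00014275e+01]), 'qd': array([ 0.02982418,  0.04721861,  0.03151293, -0.12029538, -0.00410389,
        0.08053111]), 'joint_efforts': array([ 7.68234549e-04, -5.20392072e+01,  4.64802504e+01,  1.63646933e-02,
        2.23589603e-05, -6.77332673e-05]), 'ee_pos': array([ 5.49997693e-01, -5.13140502e-06,  4.03971049e-01]), 'tcp_rot': array([-1.79923809e+02, -1.11242585e-03,  8.99978103e+01]), 'wrist_force': array([-0.50531648, -0.44983095,  0.54197124]), 'torque': array([ 6.51958853e-02, -2.49313009e-02,  3.87176931e-06]), 'opening': 0.08526759444283812}
scene {'camera_matrix': array([[422.27321489,   0.        , 278.17700085],
       [  0.        , 422.27321489, 206.43185566],
       [  0.        ,   0.        ,   1.        ]]), 'xyz': array([0.88371967, 0.57621941, 0.72107424]), 'rotation': array([ 4.71361947e+01, -9.49368110e-02,  1.51596052e+02])}
side {'camera_matrix': array([[414.02827898,   0.        , 272.0846727 ],
       [  0.        , 414.02827898, 218.51962939],
       [  0.        ,   0.        ,   1.        ]]), 'xyz': array([ 0.44295524, -0.62801941,  0.55244832]), 'rotation': array([ 56.16951364,  -0.7484396 , -10.69605849])}
wrist {'camera_matrix': array([[325.1922621 ,   0.        , 281.58952642],
       [  0.        , 325.1922621 , 214.21138746],
       [  0.        ,   0.        ,   1.        ]]), 'xyz': array([0.54994417, 0.07077796, 0.37247231]), 'rotation': array([-16.36473927,   0.0790551 ,   0.02167138])}
```

View pics/scene0.png

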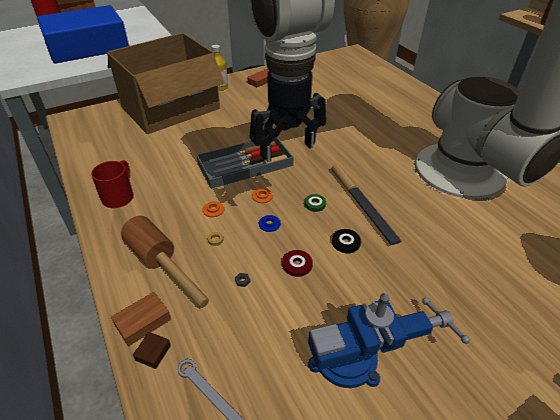

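View pics/side0.png

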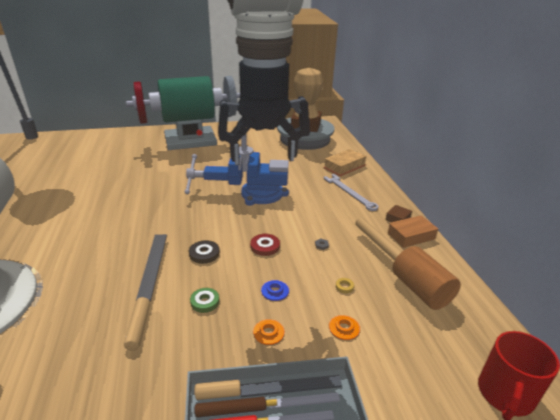

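View pics/wrist0.png

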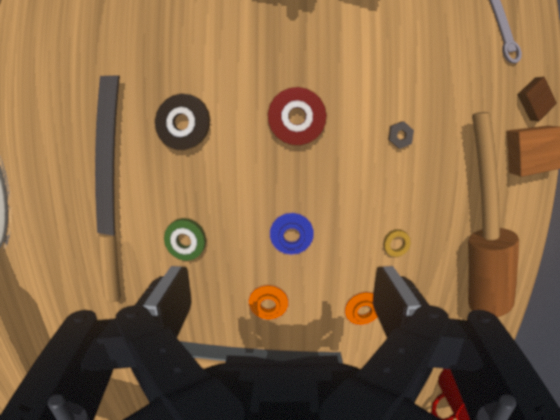

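```bash
cat > h.py <<'E'
import numpy as np, cv2
from scipy.spatial.transform import Rotation as R
def ray(p,name,u,v):
    K=p['camera_matrix']; a=(u-K[0,2])/K[0,0]; b=(v-K[1,2])/K[1,1]
    if name=='wrist':
        r=np.hypot(a,b); s=np.sin(r)/r if r>1e-9 else 1; d=np.array([a*s,b*s,np.cos(r)])
    else: d=np.array([a,b,1.])
    d=d*[1,-1,-1]
    return R.from_euler('xyz',p['rotation'],degrees=True).apply(d/np.linalg.norm(d))
def atz(p,name,u,v,z):
    d=ray(p,name,u,v); return p['xyz']+d*(z-p['xyz'][2])/d[2]
def proj(p,name,X):
    d=R.from_euler('xyz',p['rotation'],degrees=True).inv().apply(np.asarray(X)-p['xyz'])*[1,-1,-1]
    K=p['camera_matrix']
    if name=='wrist':
        h=np.hypot(d[0],d[1]); t=np.arctan2(h,d[2]); q=d[:2]/h*t if h>0 else d[:2]*0
    else: q=d[:2]/d[2]
    return K[0,0]*q+K[:2,2]
E
python3 - <<'E'
from h import *
from workcell import viewer
P={n:viewer.camera_params(n) for n in("scene","side","wrist")}
T={'coarse':(.013,(182,122),(346,239),(204,250)),'fine':(.013,(297,116),(297,261),(265,243)),'flange':(.012,(292,234),(269,222),(275,289)),
'spacer':(.010,(397,242),(216,239),(345,285)),'green':(.013,(185,240),(315,202),(205,298)),'nut':(.008,(400,134),(243,280),(322,243)),'orA':(.012,(268,302),(262,195),(269,330)),'orB':(.012,(363,308),(213,209),(344,326))}
for k,(z,w,s,d) in T.items():
    print(k,*[np.round(atz(P[n],n,*uv,z)[:2],4) for n,uv in(('wrist',w),('scene',s),('side',d))])
# shaft tip & shoulder
for u,v in((383,298),(382,322)): print(atz(P['scene'],'scene',u,v,.18 if v<310 else .124))
im=cv2.imread('pics/scene0.png'); cv2.imwrite('pics/c1.png',cv2.resize(im[270:400,280:480],None,fx=4,fy=4,interpolation=2)[:600,:800])
im=cv2.imread('pics/side0.png'); cv2.imwrite('pics/c2.png',cv2.resize(im[130:210,170:310],None,fx=5,fy=5,interpolation=2))
im=cv2.imread('pics/wrist0.png'); cv2.imwrite('pics/c3.png',cv2.resize(im[70:330,140:430],None,fx=2.3,fy=2.3,interpolation=2))
E
```

```text
coarse [0.4375 0.0733] [0.4357 0.0748] [0.4366 0.069 ]
fine [0.5663 0.0768] [0.5665 0.0777] [0.5667 0.0713]
flange [ 0.5618 -0.0594] [ 0.5643 -0.0578] [ 0.561  -0.0704]
spacer [ 0.6937 -0.0717] [ 0.6953 -0.0683] [ 0.6949 -0.0806]
green [ 0.4317 -0.0677] [ 0.4312 -0.0651] [ 0.4312 -0.0726]
nut [0.6868 0.0608] [0.6894 0.0649] [0.6901 0.0568]
orA [ 0.5321 -0.1532] [ 0.5351 -0.1523] [ 0.5323 -0.1651]
orB [ 0.6582 -0.1654] [ 0.6643 -0.1629] [ 0.6591 -0.1788]
[0.5624314  0.32061901 0.18      ]
[0.55979888 0.32983256 0.124     ]
```

View pics/c1.png

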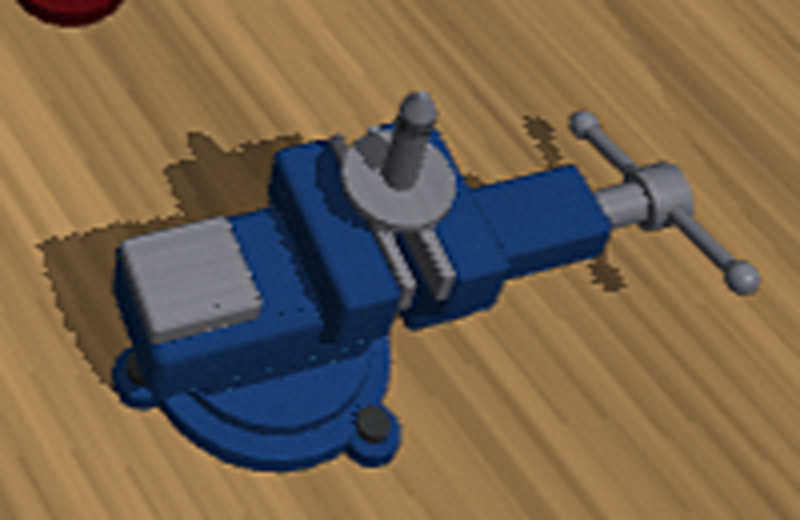

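View pics/c2.png

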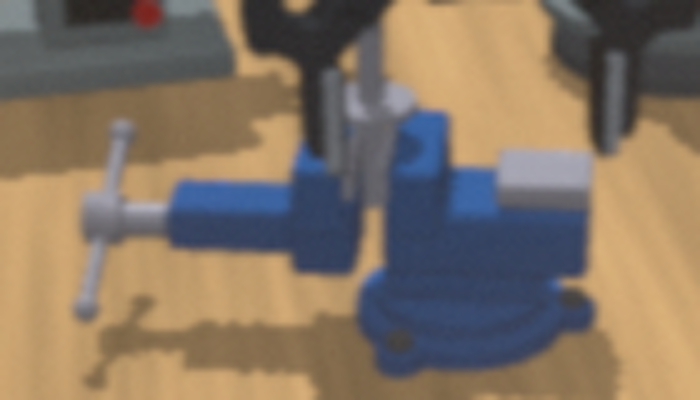

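View pics/c3.png

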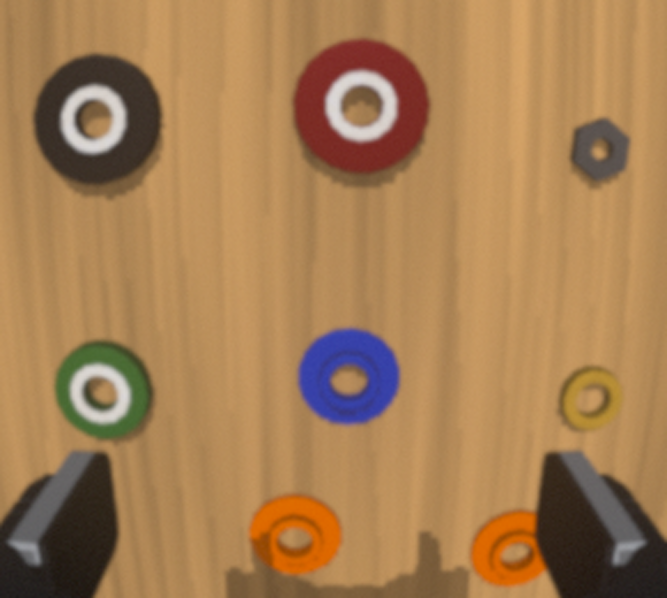

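Flange-shaped things: blue (292,234), orange (268,302) and (363,308) in the wrist view. Only the blue one fits the colour, and the crop confirms it with its boss up. The coarse wheel is black with a pale ring at (182,122), near (0.437, 0.074). I'll move above it and look again.

Request:
move_arm([
  {"claw": 1,"travel": [1.48,-2.26,2.1],"turn": 0},
  {"claw": 1,"travel": [1.48,-2.26,2.1],"turn": 0},
  {"claw": 1,"travel": [1.48,-2.26,2.1],"turn": 0},
  {"claw": 1,"travel": [1.48,-2.26,2.1],"turn": 0},
  {"claw": 1,"travel": [1.48,-2.26,2.1],"turn": 0},
], squeeze=40)

```text
time: 0.57
ee_pos: [0.4357, 0.0744, 0.2984]
tcp_rot: [-180.0, 0.0, 90.0]
wrist_force: [-0.1, 0.6, 0.6]
opening: 0.0855
```

Request:
move_arm([
  {"claw": 1,"travel": [0,0,0],"turn": 0},
  {"claw": 1,"travel": [0,0,0],"turn": 0},
  {"claw": 1,"travel": [0,0,0],"turn": 0},
])

```text
time: 0.82
ee_pos: [0.4374, 0.074, 0.3004]
tcp_rot: [179.9, -0.0, 90.0]
wrist_force: [0.7, -0.1, 1.2]
opening: 0.0855
```

```bash
cat > look.py <<'E'
import sys
from h import *
from workcell import viewer,status
def look(tag,names=("wrist",)):
    o=status.get_obs(); print('t',round(o['time'],2),'tcp',np.round(o['ee_pos'],4),np.round(o['tcp_rot'],2),'F',np.round(o['wrist_force'],1),'open',round(o['opening'],4))
    import pickle; D={}
    for n in names:
        p=viewer.camera_params(n); im=viewer.camera(n); cv2.imwrite(f'pics/{n}_{tag}.png',im); D[n]=p
    pickle.dump(D,open(f'pics/{tag}.pkl','wb'))
if __name__=='__main__': look(sys.argv[1],sys.argv[2:] or ("wrist",))
E
python3 look.py a wrist
```

```text
t 0.82 tcp [0.4374 0.074  0.3004] [ 1.7992e+02 -1.0000e-02  9.0030e+01] F [ 0.7 -0.1  1.2] open 0.0855
```

View pics/wrist_a.png

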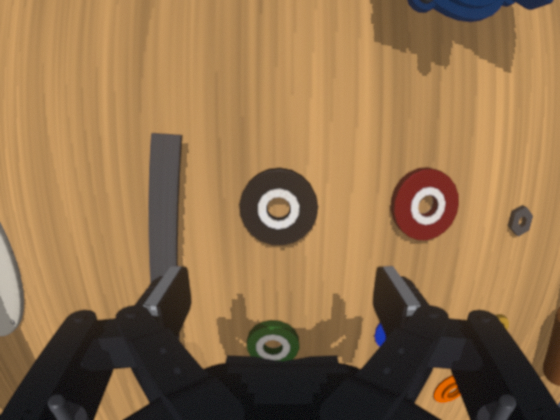

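```bash
python3 - <<'E'
from h import *; import pickle
p=pickle.load(open('pics/a.pkl','rb'))['wrist']; im=cv2.imread('pics/wrist_a.png')
def ring(x,y,r=28):
    c=im[y-r:y+r,x-r:x+r].astype(int); m=((c.min(2)>120)&(c.max(2)-c.min(2)<40)).astype(np.uint8)
    cs,_=cv2.findContours(m,0,1); c=max(cs,key=cv2.contourArea); e=cv2.fitEllipse(c); return e[0][0]+x-r,e[0][1]+y-r,e[1]
for n,x,y in(('coarse',278,208),('fine',428,206)):
    u,v,s=ring(x,y); print(n,u,v,s,atz(p,'wrist',u,v,.013))
print(atz(p,'wrist',182,250,.01),atz(p,'wrist',182,135,.01))
E
```

```text
coarse 278.10401725769043 208.5025177001953 (39.384700775146484, 40.962276458740234) [0.43490068 0.07454819 0.013     ]
fine 427.61108016967773 205.439847946167 (32.48904037475586, 37.667362213134766) [0.56525904 0.07773441 0.013     ]
[0.34918463 0.03559476 0.01      ] [0.35672715 0.13589965 0.01      ]
```

Request:
move_arm([
  {"claw": 1,"travel": [0.05,-0.22,3.5],"turn": 0},
  {"claw": 1,"travel": [0,0,3.5],"turn": 0},
  {"claw": 1,"travel": [0,0,3.5],"turn": 0},
  {"claw": 1,"travel": [0,0,0.5],"turn": 0},
  {"claw": 1,"travel": [0,0,0],"turn": 0},
])

```text
time: 1.28
ee_pos: [0.4349, 0.074, 0.1889]
tcp_rot: [-179.8, 0.0, 90.0]
wrist_force: [0.6, 0.2, 1.0]
opening: 0.0857
```

```bash
python3 look.py b side wrist; python3 -c "
import cv2
im=cv2.imread('pics/side_b.png');cv2.imwrite('pics/sb.png',cv2.resize(im[180:300,120:290],None,fx=4,fy=4,interpolation=2))"
```

```text
t 1.28 tcp [0.4349 0.074  0.1889] [-1.7984e+02  3.0000e-02  8.9950e+01] F [0.6 0.2 1. ] open 0.0857
```

View pics/sb.png

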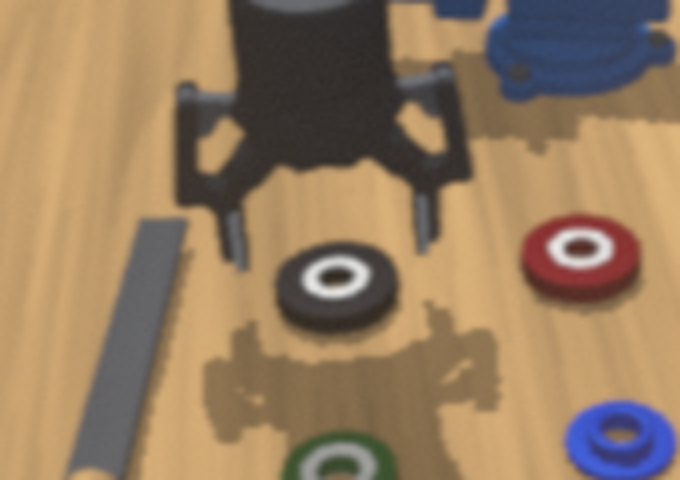

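View pics/wrist_b.png

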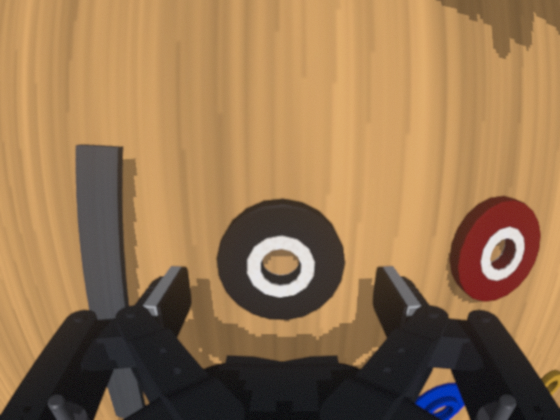

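```bash
python3 - <<'E'
from h import *; import pickle
p=pickle.load(open('pics/b.pkl','rb')); im=cv2.imread('pics/wrist_b.png')
for z in(.01,.016,.02,.025,.03,.035): print(z,[proj(p['side'],'side',(x,y,z)).round(1) for x,y in((.391,.074),(.391,.063),(.478,.074),(.478,.063))])
u,v=281,266; print(atz(p['wrist'],'wrist',u,v,.013), proj(p['side'],'side',(.435,.0745,.013)))
E
```

```text
0.01 [array([182., 252.]), array([182. , 255.2]), array([223.6, 247.6]), array([224.1, 250.8])]
0.016 [array([181.7, 249.7]), array([181.7, 253. ]), array([223.5, 245.4]), array([224. , 248.5])]
0.02 [array([181.4, 248.2]), array([181.5, 251.4]), array([223.4, 243.9]), array([223.9, 247. ])]
0.025 [array([181.2, 246.3]), array([181.2, 249.5]), array([223.3, 242. ]), array([223.7, 245.1])]
0.03 [array([180.9, 244.3]), array([181. , 247.6]), array([223.1, 240.1]), array([223.6, 243.2])]
0.035 [array([180.7, 242.4]), array([180.7, 245.6]), array([223. , 238.2]), array([223.5, 241.3])]
[0.43525259 0.0752985  0.013     ] [203.08611624 248.48423598]
```

Request:
move_arm([
  {"claw": 1,"travel": [0.1,0,1.0],"turn": 0},
  {"claw": 1,"travel": [0,0,1.0],"turn": 0},
  {"claw": -1,"travel": [0,0,0],"turn": 0},
  {"claw": -1,"travel": [0,0,0],"turn": 0},
  {"claw": -1,"travel": [0,0,0],"turn": 0},
], squeeze=40)

```text
time: 1.8
ee_pos: [0.4349, 0.0755, 0.1702]
tcp_rot: [180.0, -0.0, 90.0]
wrist_force: [-1.2, -0.6, -1.0]
opening: 0.0637
```

Request:
move_arm([
  {"claw": -1,"travel": [0,0,0],"turn": 0},
  {"claw": -1,"travel": [0,0,0],"turn": 0},
  {"claw": -1,"travel": [0,0,0],"turn": 0},
])

```text
time: 2.05
ee_pos: [0.4349, 0.0755, 0.17]
tcp_rot: [180.0, -0.0, 90.0]
wrist_force: [-0.3, -0.2, 2.4]
opening: 0.0637
```

Request:
move_arm([
  {"claw": -1,"travel": [0,0,-2],"turn": 0},
  {"claw": -1,"travel": [0,0,-4],"turn": 0},
  {"claw": -1,"travel": [0,0,-4],"turn": 0},
  {"claw": -1,"travel": [0,0,-4],"turn": 0},
  {"claw": -1,"travel": [0,0,-4],"turn": 0},
])

```text
time: 2.47
ee_pos: [0.4343, 0.0754, 0.3516]
tcp_rot: [-180.0, 0.0, 90.0]
wrist_force: [1.4, -0.5, -0.2]
opening: 0.0637
```

Request:
move_arm([
  {"claw": -1,"travel": [2,2,-2],"turn": 0},
  {"claw": -1,"travel": [3,2.5,-1],"turn": 0},
  {"claw": -1,"travel": [3,2.5,-1],"turn": 0},
  {"claw": -1,"travel": [3,2.5,0],"turn": 0},
  {"claw": -1,"travel": [3,2.5,0],"turn": 0},
])

```text
time: 2.88
ee_pos: [0.5558, 0.2171, 0.3904]
tcp_rot: [179.9, -0.0, 90.0]
wrist_force: [0.2, -1.0, -0.0]
opening: 0.0633
```

Request:
move_arm([
  {"claw": -1,"travel": [2.5,0.5,0],"turn": 0},
  {"claw": -1,"travel": [0,0,0],"turn": 0},
  {"claw": -1,"travel": [0,0,0],"turn": 0},
  {"claw": -1,"travel": [0,0,0],"turn": 0},
])

```text
time: 3.22
ee_pos: [0.5597, 0.2404, 0.3894]
tcp_rot: [-180.0, 0.0, 90.0]
wrist_force: [-0.4, -0.7, 0.3]
opening: 0.0635
```

```bash
python3 look.py c wrist scene
```

```text
t 3.22 tcp [0.5597 0.2404 0.3894] [-1.7996e+02  3.0000e-02  9.0020e+01] F [-0.4 -0.7  0.3] open 0.0635
```

View pics/wrist_c.png

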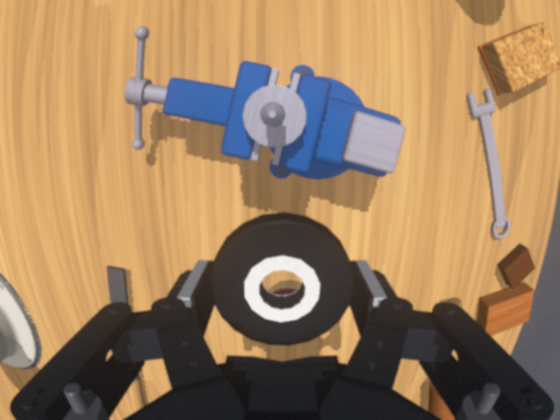

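View pics/scene_c.png

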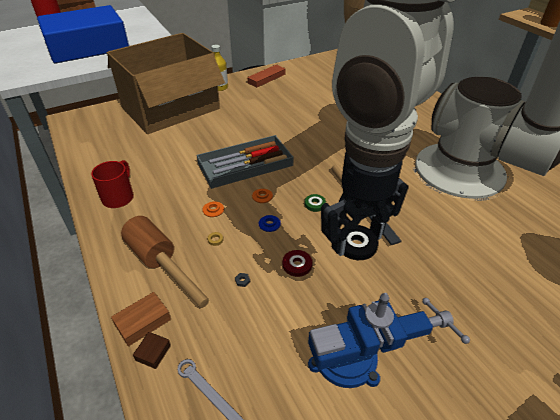

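```bash
python3 -c "
import cv2
im=cv2.imread('pics/wrist_c.png');cv2.imwrite('pics/wc.png',cv2.resize(im[70:170,220:340],None,fx=6,fy=6,interpolation=2))
cv2.imwrite('pics/wc2.png',cv2.resize(im[200:350,180:380],None,fx=4,fy=4,interpolation=2))"
```

```text
(no output)
```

View pics/wc.png

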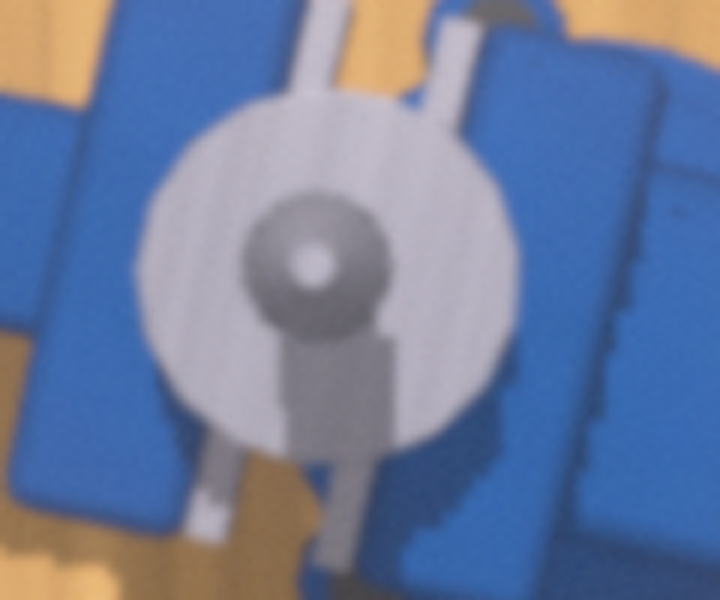

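View pics/wc2.png

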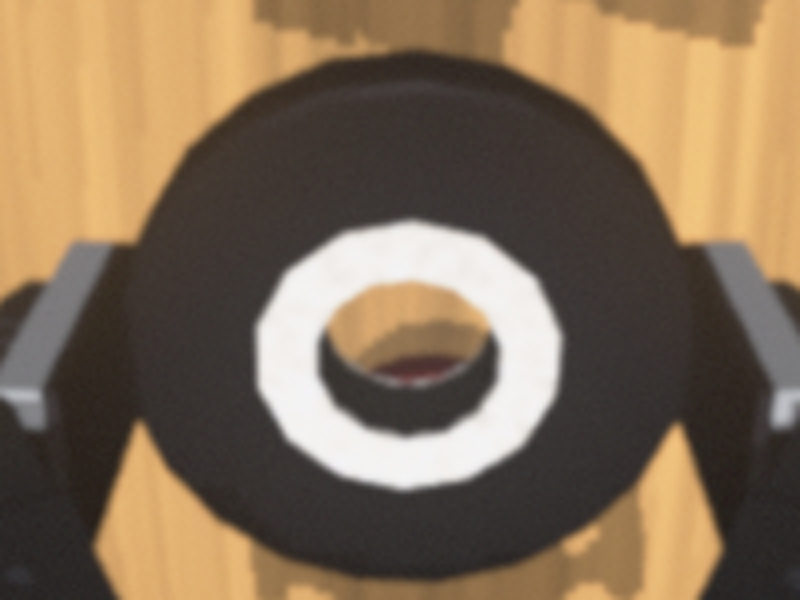

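```bash
python3 - <<'E'
from h import *; import pickle
D=pickle.load(open('pics/c.pkl','rb')); p=D['wrist']; 
for u,v,z in((271.8,113.7,.18),(272.2,114.2,.17),(274.2,115.7,.124)): print(z,atz(p,'wrist',u,v,z))
print('wheel',atz(p,'wrist',282,288.9,.3894-.157), 'tcp .5597 .2404')
print('scene tip',atz(D['scene'],'scene',384.0,295,.18),'shoulder',atz(D['scene'],'scene',379.7,315.3,.124))
E
```

```text
0.18 [0.55416633 0.31519056 0.18      ]
0.17 [0.55408823 0.3151305  0.17      ]
0.124 [0.55415517 0.3150325  0.124     ]
wheel [0.55971537 0.24000055 0.2324    ] tcp .5597 .2404
scene tip [0.55758341 0.31699027 0.18      ] shoulder [0.5552422  0.31822588 0.124     ]
```

Request:
move_arm([
  {"claw": -1,"travel": [2.5,-0.2,0],"turn": 0},
  {"claw": -1,"travel": [2.5,-0.2,0],"turn": 0},
  {"claw": -1,"travel": [2.5,-0.16,1.0],"turn": 0},
  {"claw": -1,"travel": [0,0,1.5],"turn": 0},
  {"claw": -1,"travel": [0,0,0],"turn": 0},
])

```text
time: 3.73
ee_pos: [0.5537, 0.3156, 0.3623]
tcp_rot: [-179.8, 0.1, 90.0]
wrist_force: [-2.0, -1.3, -0.9]
opening: 0.0637
```

Request:
move_arm([
  {"claw": -1,"travel": [0,0,0],"turn": 0},
  {"claw": -1,"travel": [0,0,0],"turn": 0},
])

```text
time: 3.9
ee_pos: [0.5542, 0.3144, 0.3659]
tcp_rot: [179.9, -0.0, 89.9]
wrist_force: [0.4, 0.3, -0.1]
opening: 0.0634
```

```bash
python3 look.py d wrist scene side;python3 -c "
import cv2
im=cv2.imread('pics/wrist_d.png');cv2.imwrite('pics/wd.png',cv2.resize(im[200:350,180:380],None,fx=4,fy=4,interpolation=2))
im=cv2.imread('pics/scene_d.png');cv2.imwrite('pics/sd.png',cv2.resize(im[210:350,290:490],None,fx=4,fy=4,interpolation=2))"
```

```text
t 3.9 tcp [0.5542 0.3144 0.3659] [ 1.7995e+02 -2.0000e-02  8.9930e+01] F [ 0.4  0.3 -0.1] open 0.0634
```

View pics/wd.png

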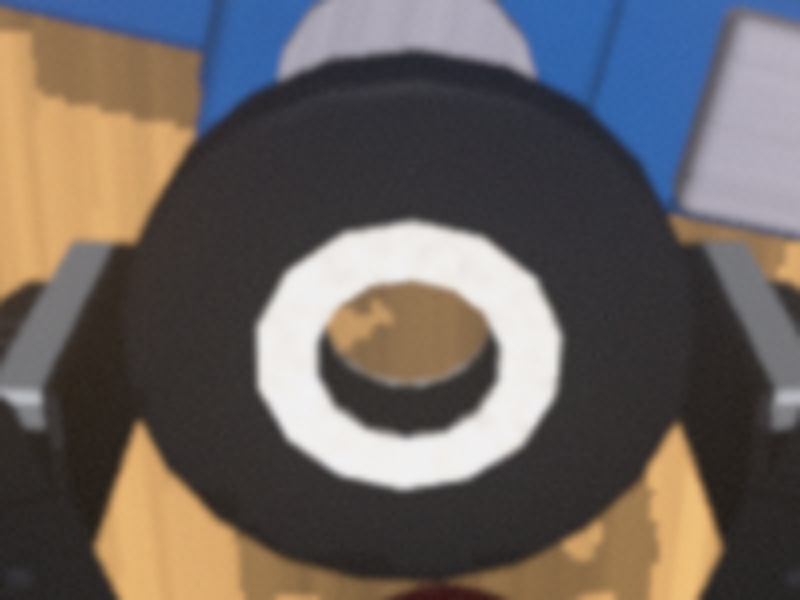

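View pics/sd.png

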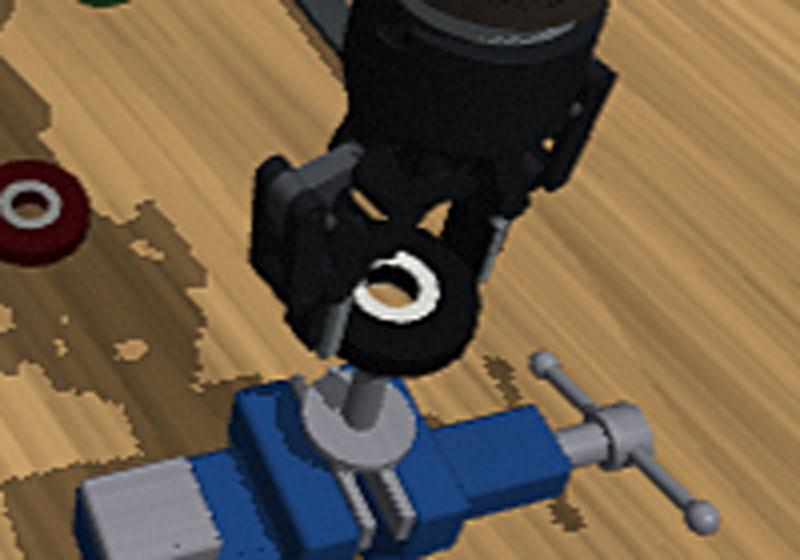

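```bash
python3 - <<'E'
from h import *; import pickle
D=pickle.load(open('pics/d.pkl','rb'))
print(atz(D['scene'],'scene',388.9,281.8,.3659-.157), atz(D['wrist'],'wrist',282,288.9,.3659-.157))
E
```

```text
[0.5534515  0.31555321 0.2089    ] [0.55450127 0.31420216 0.2089    ]
```

Request:
move_arm([
  {"claw": -1,"travel": [0.1,0.08,1.0],"turn": 0},
  {"claw": -1,"travel": [0,0,1.0],"turn": 0},
  {"claw": -1,"travel": [0,0,0.7],"turn": 0},
  {"claw": -1,"travel": [0,0,0.5],"turn": 0},
  {"claw": -1,"travel": [0,0,0],"turn": 0},
])

```text
time: 4.47
ee_pos: [0.5548, 0.3164, 0.3306]
tcp_rot: [-179.9, 0.1, 90.0]
wrist_force: [-0.3, 1.5, -0.9]
opening: 0.0637
```

```bash
python3 look.py e wrist;python3 -c "
import cv2
im=cv2.imread('pics/wrist_e.png');cv2.imwrite('pics/we.png',cv2.resize(im[200:350,180:380],None,fx=4,fy=4,interpolation=2))"
```

```text
t 4.47 tcp [0.5548 0.3164 0.3306] [-1.7986e+02  8.0000e-02  9.0000e+01] F [-0.3  1.5 -0.9] open 0.0637
```

View pics/we.png

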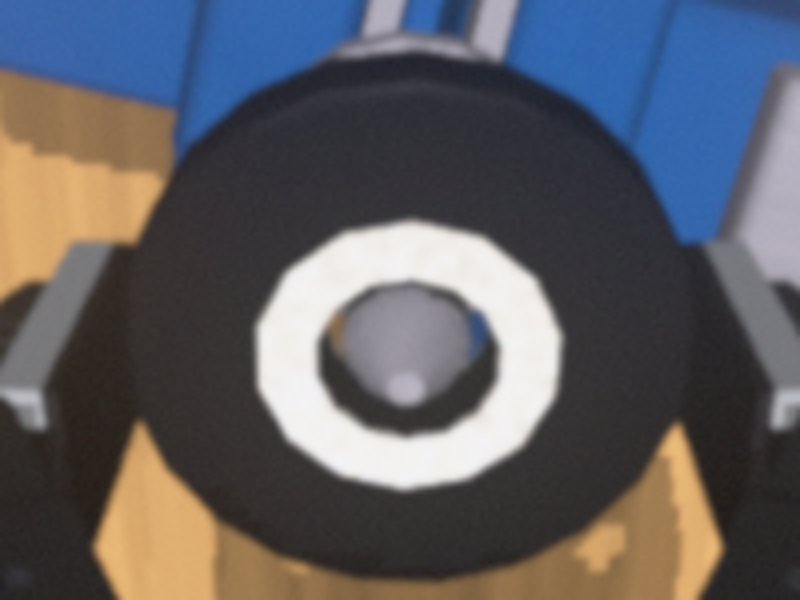

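```bash
python3 - <<'E'
from h import *; import pickle
D=pickle.load(open('pics/e.pkl','rb'))
print('tip',atz(D['wrist'],'wrist',280.9,297.3,.18),'wheel', atz(D['wrist'],'wrist',282,288.9,.3306-.157))
E
```

```text
tip [0.55410565 0.31540453 0.18      ] wheel [0.55456048 0.31589447 0.1736    ]
```

Request:
move_arm([
  {"claw": -1,"travel": [-0.04,-0.04,1.0],"turn": 0},
  {"claw": -1,"travel": [0,0,1.0],"turn": 0},
  {"claw": -1,"travel": [0,0,0.9],"turn": 0},
  {"claw": -1,"travel": [0,0,0.4],"turn": 0},
  {"claw": -1,"travel": [0,0,0],"turn": 0},
])

```text
time: 4.93
ee_pos: [0.5543, 0.316, 0.2978]
tcp_rot: [-179.9, 0.1, 90.0]
wrist_force: [-0.3, 0.4, -0.7]
opening: 0.0639
```

Request:
move_arm([
  {"claw": -1,"travel": [0,0,0.2],"turn": 0},
  {"claw": -1,"travel": [0,0,0],"turn": 0},
])

```text
time: 5.1
ee_pos: [0.5546, 0.3161, 0.2977]
tcp_rot: [180.0, -0.0, 90.0]
wrist_force: [-0.7, 0.8, -0.4]
opening: 0.0637
```

Request:
move_arm([
  {"claw": -1,"travel": [0,0,0.15],"turn": 0},
  {"claw": -1,"travel": [0,0,0],"turn": 0},
  {"claw": -1,"travel": [0,0,0],"turn": 0},
])

```text
time: 5.35
ee_pos: [0.5546, 0.3161, 0.2964]
tcp_rot: [180.0, -0.0, 90.0]
wrist_force: [0.8, 0.2, -0.7]
opening: 0.0636
```

Request:
move_arm([
  {"claw": -1,"travel": [0,0,0.1],"turn": 0},
  {"claw": -1,"travel": [0,0,0],"turn": 0},
  {"claw": -1,"travel": [0,0,0],"turn": 0},
])

```text
time: 5.6
ee_pos: [0.5546, 0.3161, 0.2952]
tcp_rot: [180.0, -0.0, 90.0]
wrist_force: [-0.0, -0.2, -0.6]
opening: 0.0636
```

```bash
python3 look.py f scene side;python3 -c "
import cv2
im=cv2.imread('pics/side_f.png');cv2.imwrite('pics/sf.png',cv2.resize(im[100:220,170:320],None,fx=4,fy=4,interpolation=2))
im=cv2.imread('pics/scene_f.png');cv2.imwrite('pics/sd.png',cv2.resize(im[250:370,310:460],None,fx=5,fy=5,interpolation=2))"
```

```text
t 5.6 tcp [0.5546 0.3161 0.2952] [180.  -0.  90.] F [-0.  -0.2 -0.6] open 0.0636
```

View pics/sf.png

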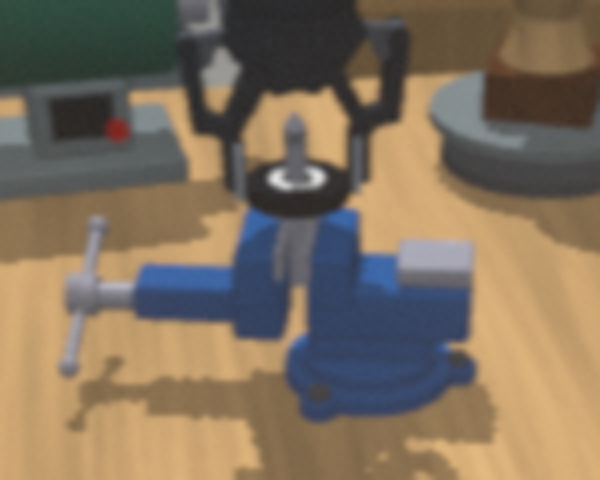

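View pics/sd.png

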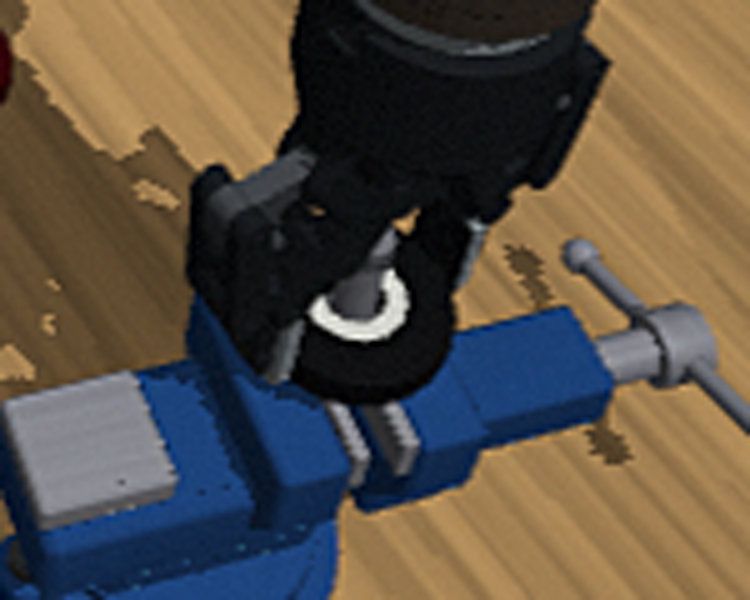

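Request:
move_arm([
  {"claw": -1,"travel": [0,0,0.08],"turn": 0},
  {"claw": -1,"travel": [0,0,0],"turn": 0},
  {"claw": -1,"travel": [0,0,0],"turn": 0},
])

```text
time: 5.95
ee_pos: [0.5546, 0.3161, 0.2943]
tcp_rot: [-180.0, 0.0, 90.0]
wrist_force: [0.4, -0.3, -1.2]
opening: 0.0635
```

Request:
move_arm([
  {"claw": -1,"travel": [0,0,0.06],"turn": 0},
  {"claw": -1,"travel": [0,0,0],"turn": 0},
  {"claw": -1,"travel": [0,0,0],"turn": 0},
])

```text
time: 6.2
ee_pos: [0.5546, 0.3161, 0.2941]
tcp_rot: [180.0, -0.0, 90.0]
wrist_force: [-0.6, 0.4, 2.6]
opening: 0.0637
```

Request:
move_arm([
  {"claw": 1,"travel": [0,0,0],"turn": 0},
  {"claw": 1,"travel": [0,0,0],"turn": 0},
  {"claw": 1,"travel": [0,0,0],"turn": 0},
  {"claw": 1,"travel": [0,0,0],"turn": 0},
  {"claw": 1,"travel": [0,0,-0.5],"turn": 0},
])

```text
time: 6.62
ee_pos: [0.5545, 0.316, 0.2978]
tcp_rot: [-179.9, 0.0, 90.0]
wrist_force: [0.7, -0.8, 0.3]
opening: 0.0855
```

Request:
move_arm([
  {"claw": 1,"travel": [0,0,-2],"turn": 0},
  {"claw": 1,"travel": [0,0,-3],"turn": 0},
  {"claw": 1,"travel": [0,0,-3],"turn": 0},
  {"claw": 1,"travel": [-2.5,0,-1],"turn": 0},
  {"claw": 1,"travel": [-4,0,0],"turn": 0},
])

```text
time: 7.03
ee_pos: [0.5546, 0.2528, 0.3922]
tcp_rot: [179.7, -0.2, 90.2]
wrist_force: [0.5, -0.2, -0.5]
opening: 0.085
```

Request:
move_arm([
  {"claw": 1,"travel": [-1.5,0,0],"turn": 0},
  {"claw": 1,"travel": [0,0,0],"turn": 0},
  {"claw": 1,"travel": [0,0,0],"turn": 0},
])

```text
time: 7.28
ee_pos: [0.5547, 0.2354, 0.3892]
tcp_rot: [180.0, -0.0, 89.9]
wrist_force: [0.6, -0.5, -0.7]
opening: 0.0857
```

```bash
python3 look.py g scene wrist;python3 -c "
import cv2
im=cv2.imread('pics/wrist_g.png');cv2.imwrite('pics/wg.png',cv2.resize(im[50:200,180:380],None,fx=4,fy=4,interpolation=2))
im=cv2.imread('pics/scene_g.png');cv2.imwrite('pics/sg.png',cv2.resize(im[250:370,310:460],None,fx=5,fy=5,interpolation=2))"
```

```text
t 7.28 tcp [0.5547 0.2354 0.3892] [ 1.7998e+02 -2.0000e-02  8.9900e+01] F [ 0.6 -0.5 -0.7] open 0.0857
```

View pics/wg.png

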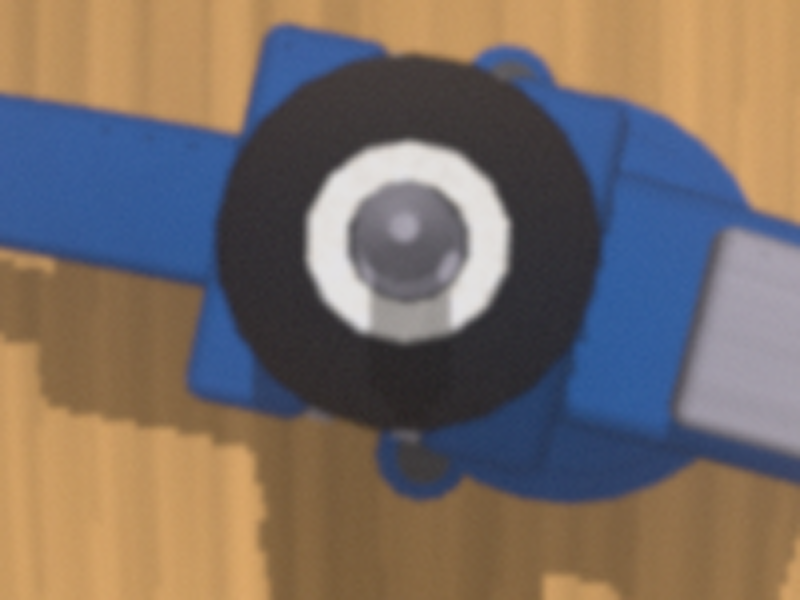

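View pics/sg.png

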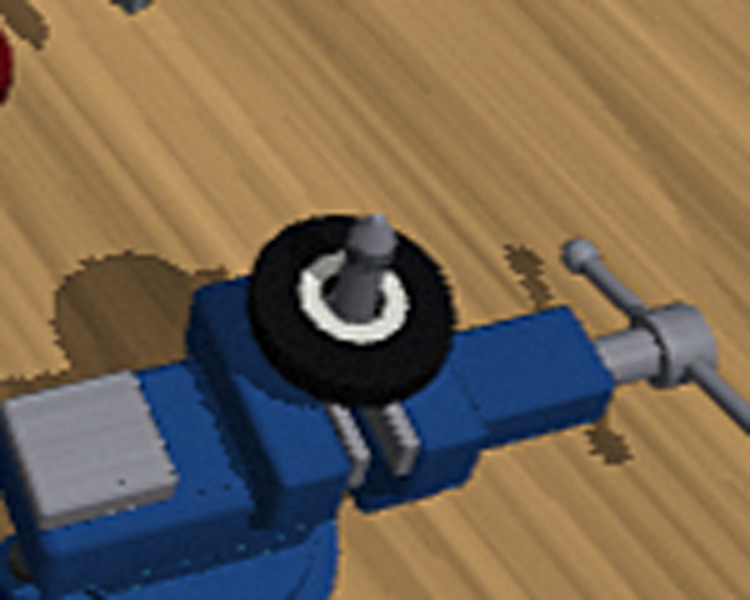

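Request:
move_arm([
  {"claw": 0.15,"travel": [-3.05,1.4,0],"turn": 0},
  {"claw": 0.15,"travel": [-3.05,1.4,0],"turn": 0},
  {"claw": 0.15,"travel": [-3.05,1.4,0.5],"turn": 0},
  {"claw": 0.15,"travel": [-3.05,1.4,1],"turn": 0},
  {"claw": 0.15,"travel": [-3.05,1.4,1],"turn": 0},
])

```text
time: 7.8
ee_pos: [0.6253, 0.0834, 0.3634]
tcp_rot: [180.0, -0.0, 90.1]
wrist_force: [0.7, 0.2, 0.5]
opening: 0.0493
```

Request:
move_arm([
  {"claw": 0.15,"travel": [-3.05,1.4,1.5],"turn": 0},
  {"claw": 0.15,"travel": [-3.05,1.4,1.5],"turn": 0},
  {"claw": 0.15,"travel": [-3.05,1.4,1.5],"turn": 0},
  {"claw": 0.15,"travel": [-3.05,1.4,2],"turn": 0},
  {"claw": 0.15,"travel": [-3.05,1.4,2],"turn": 0},
])

```text
time: 8.22
ee_pos: [0.6956, -0.0692, 0.2777]
tcp_rot: [180.0, -0.0, 90.1]
wrist_force: [0.8, 0.7, 0.1]
opening: 0.0489
```

Request:
move_arm([
  {"claw": 0.15,"travel": [0,0,1],"turn": 0},
  {"claw": 0.15,"travel": [0,0,0],"turn": 0},
  {"claw": 0.15,"travel": [0,0,0],"turn": 0},
  {"claw": 0.15,"travel": [0,0,0],"turn": 0},
])

```text
time: 8.55
ee_pos: [0.6947, -0.0674, 0.2698]
tcp_rot: [179.9, -0.0, 90.1]
wrist_force: [0.5, 0.1, -0.4]
opening: 0.0491
```

```bash
python3 look.py i wrist;python3 -c "
import cv2
im=cv2.imread('pics/wrist_i.png');cv2.imwrite('pics/wi.png',cv2.resize(im[150:300,180:380],None,fx=4,fy=4,interpolation=2))"
```

```text
t 8.55 tcp [ 0.6947 -0.0674  0.2698] [ 1.7995e+02 -1.0000e-02  9.0090e+01] F [ 0.5  0.1 -0.4] open 0.0491
```

View pics/wrist_i.png

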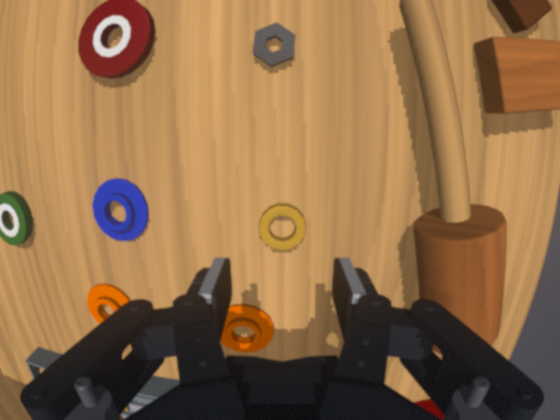

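View pics/wi.png

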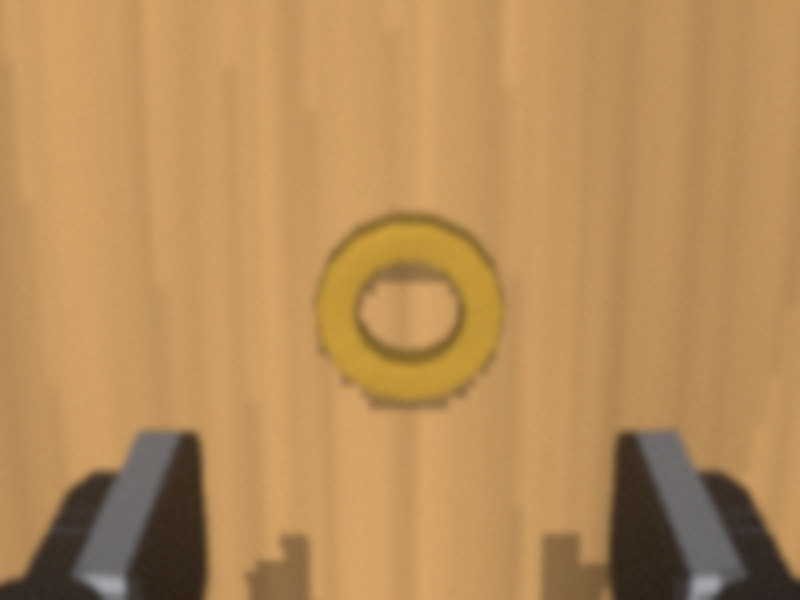

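```bash
python3 - <<'E'
from h import *; import pickle
D=pickle.load(open('pics/i.pkl','rb'))
print(atz(D['wrist'],'wrist',282.4,227.4,.01),atz(D['wrist'],'wrist',282.4,227.4,.005))
E
```

```text
[ 0.69555485 -0.07375173  0.01      ] [ 0.69557506 -0.07544206  0.005     ]
```

Request:
move_arm([
  {"claw": 0.1,"travel": [-0.62,0.05,2],"turn": 0},
  {"claw": 0.1,"travel": [0,0,3],"turn": 0},
  {"claw": 0.1,"travel": [0,0,3],"turn": 0},
  {"claw": 0.1,"travel": [0,0,1],"turn": 0},
  {"claw": 0.1,"travel": [0,0,0],"turn": 0},
])

```text
time: 9.02
ee_pos: [0.6942, -0.074, 0.1767]
tcp_rot: [-179.8, -0.0, 90.1]
wrist_force: [-1.0, -1.2, 0.2]
opening: 0.047
```

Request:
move_arm([
  {"claw": 0.1,"travel": [0,0,0],"turn": 0},
  {"claw": 0.1,"travel": [0,0,0],"turn": 0},
])

```text
time: 9.18
ee_pos: [0.6958, -0.0747, 0.1816]
tcp_rot: [179.8, 0.0, 90.0]
wrist_force: [0.6, -0.1, 0.2]
opening: 0.0473
```

```bash
python3 look.py j wrist side;python3 -c "
import cv2
im=cv2.imread('pics/wrist_j.png');cv2.imwrite('pics/wj.png',cv2.resize(im[200:350,180:380],None,fx=4,fy=4,interpolation=2))
im=cv2.imread('pics/side_j.png');cv2.imwrite('pics/sj.png',cv2.resize(im[200:320,270:420],None,fx=5,fy=5,interpolation=2))"
```

```text
t 9.18 tcp [ 0.6958 -0.0747  0.1816] [1.798e+02 2.000e-02 9.003e+01] F [ 0.6 -0.1  0.2] open 0.0473
```

View pics/wj.png

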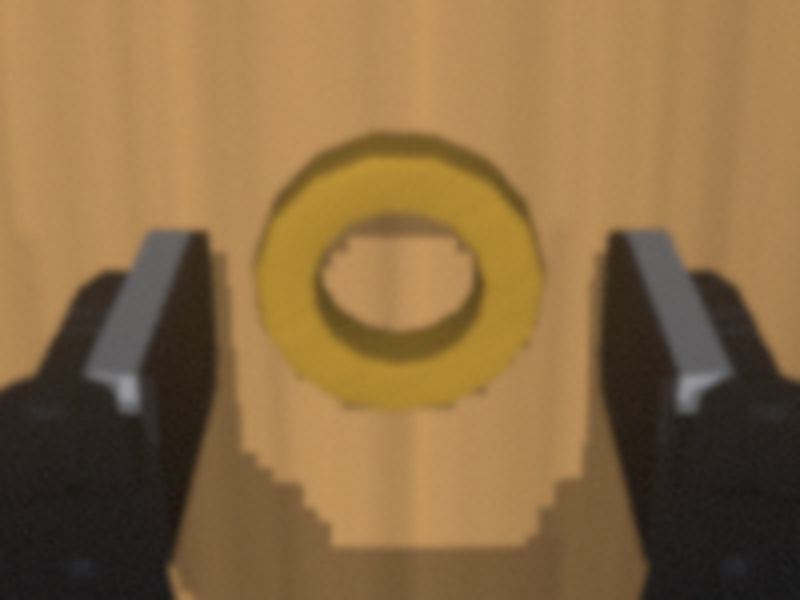

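View pics/sj.png

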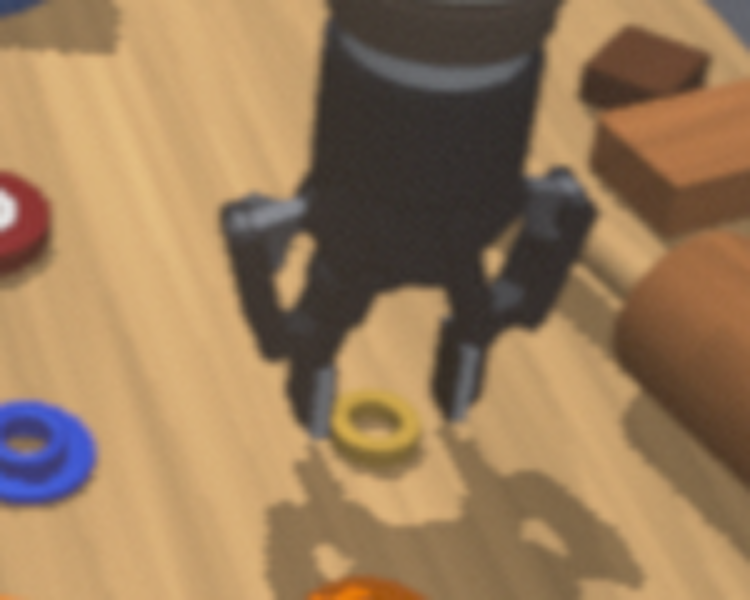

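```bash
python3 - <<'E'
from h import *; import pickle
D=pickle.load(open('pics/j.pkl','rb'))
print(D['wrist'])
print(atz(D['wrist'],'wrist',279.9,270.1,.01))
E
```

```text
{'camera_matrix': array([[325.1922621 ,   0.        , 281.58952642],
       [  0.        , 325.1922621 , 214.21138746],
       [  0.        ,   0.        ,   1.        ]]), 'xyz': array([ 0.69586162, -0.00394803,  0.15002914]), 'rotation': array([-16.38502376,  -0.18551665,   0.05511208])}
[ 0.69557433 -0.07294793  0.01      ]
```

Request:
move_arm([
  {"claw": 0.1,"travel": [0,0,0.3],"turn": 0},
  {"claw": 0.1,"travel": [0,0,0],"turn": 0},
  {"claw": 0.1,"travel": [0,0,0],"turn": 0},
  {"claw": 0.1,"travel": [0,0,0],"turn": 0},
  {"claw": 0.1,"travel": [0,0,0],"turn": 0},
])

```text
time: 9.7
ee_pos: [0.6951, -0.0752, 0.1759]
tcp_rot: [180.0, 0.0, 90.0]
wrist_force: [-0.1, 0.5, -0.1]
opening: 0.0469
```

Request:
move_arm([
  {"claw": 0.1,"travel": [0.18,0.02,0.15],"turn": 0},
  {"claw": 0.1,"travel": [0,0,0],"turn": 0},
  {"claw": -1,"travel": [0,0,0],"turn": 0},
  {"claw": -1,"travel": [0,0,0],"turn": 0},
  {"claw": -1,"travel": [0,0,0],"turn": 0},
])

```text
time: 10.12
ee_pos: [0.6954, -0.0732, 0.1745]
tcp_rot: [180.0, -0.0, 90.0]
wrist_force: [0.6, 0.2, 1.1]
opening: 0.0337
```

Request:
move_arm([
  {"claw": -1,"travel": [0,0,0],"turn": 0},
  {"claw": -1,"travel": [0,0,0],"turn": 0},
])

```text
time: 10.28
ee_pos: [0.6954, -0.0733, 0.1745]
tcp_rot: [180.0, -0.0, 90.0]
wrist_force: [-0.8, 1.3, 2.7]
opening: 0.0339
```

```bash
python3 look.py k wrist side;python3 -c "
import cv2
im=cv2.imread('pics/wrist_k.png');cv2.imwrite('pics/wk.png',cv2.resize(im[200:350,180:380],None,fx=4,fy=4,interpolation=2))
im=cv2.imread('pics/side_k.png');cv2.imwrite('pics/sk.png',cv2.resize(im[200:320,270:420],None,fx=5,fy=5,interpolation=2))"
```

```text
t 10.28 tcp [ 0.6954 -0.0733  0.1745] [179.98  -0.    90.  ] F [-0.8  1.3  2.7] open 0.0339
```

View pics/wk.png

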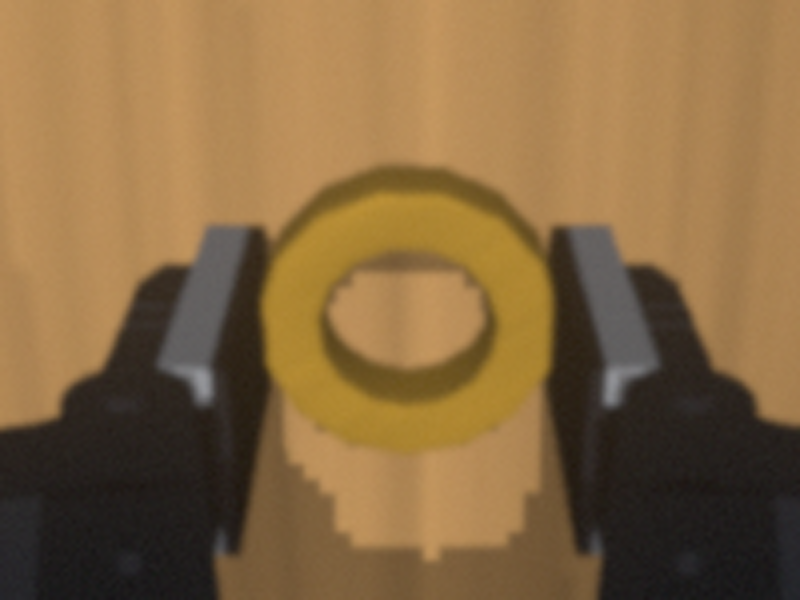

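View pics/sk.png

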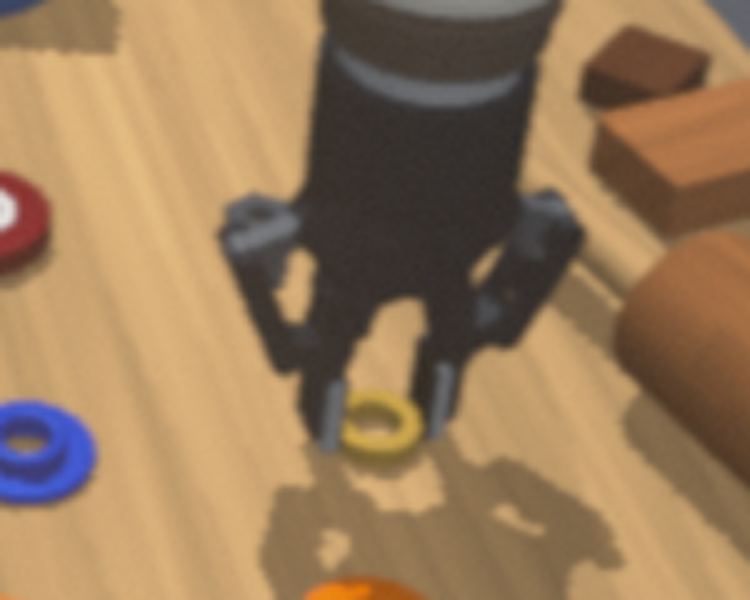

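Request:
move_arm([
  {"claw": -1,"travel": [0,0,-2],"turn": 0},
  {"claw": -1,"travel": [0,0,-4],"turn": 0},
  {"claw": -1,"travel": [0,0,-4],"turn": 0},
  {"claw": -1,"travel": [0,0,-4],"turn": 0},
  {"claw": -1,"travel": [0,0,-4],"turn": 0},
])

```text
time: 10.8
ee_pos: [0.6949, -0.0733, 0.3559]
tcp_rot: [-180.0, 0.0, 90.0]
wrist_force: [1.6, 1.2, -0.5]
opening: 0.0339
```

Request:
move_arm([
  {"claw": -1,"travel": [1.5,-0.5,-2.5],"turn": 0},
  {"claw": -1,"travel": [3.5,-1.3,-1],"turn": 0},
  {"claw": -1,"travel": [3.5,-1.3,0],"turn": 0},
  {"claw": -1,"travel": [3.5,-1.3,0],"turn": 0},
  {"claw": -1,"travel": [3.5,-1.3,0],"turn": 0},
])

```text
time: 11.22
ee_pos: [0.6376, 0.0829, 0.3892]
tcp_rot: [180.0, 0.0, 90.0]
wrist_force: [-0.1, 0.4, -0.5]
opening: 0.0336
```

Request:
move_arm([
  {"claw": -1,"travel": [3.5,-1.3,0],"turn": 0},
  {"claw": -1,"travel": [3.5,-1.3,0],"turn": 0},
  {"claw": -1,"travel": [3.5,-1.3,0],"turn": 0},
  {"claw": -1,"travel": [3.5,-1.3,0],"turn": 0},
  {"claw": -1,"travel": [3.5,-1.3,0],"turn": 0},
])

```text
time: 11.63
ee_pos: [0.5724, 0.2582, 0.3891]
tcp_rot: [-180.0, 0.0, 90.0]
wrist_force: [0.3, -0.3, -0.5]
opening: 0.0338
```

Request:
move_arm([
  {"claw": -1,"travel": [0,0,0],"turn": 0},
  {"claw": -1,"travel": [0,0,0],"turn": 0},
  {"claw": -1,"travel": [0,0,0],"turn": 0},
])

```text
time: 11.88
ee_pos: [0.5733, 0.2568, 0.389]
tcp_rot: [-180.0, 0.0, 90.0]
wrist_force: [0.7, 0.1, 0.2]
opening: 0.0339
```

Request:
move_arm([
  {"claw": -1,"travel": [2.0,-0.7,0],"turn": 0},
  {"claw": -1,"travel": [2.0,-0.6,0],"turn": 0},
  {"claw": -1,"travel": [1.9,-0.58,0],"turn": 0},
  {"claw": -1,"travel": [0,0,1.0],"turn": 0},
  {"claw": -1,"travel": [0,0,1.0],"turn": 0},
])

```text
time: 12.3
ee_pos: [0.555, 0.3153, 0.3689]
tcp_rot: [180.0, -0.0, 90.0]
wrist_force: [0.7, -0.4, -1.1]
opening: 0.034
```

Request:
move_arm([
  {"claw": -1,"travel": [0,0,0.8],"turn": 0},
  {"claw": -1,"travel": [0,0,0],"turn": 0},
  {"claw": -1,"travel": [0,0,0],"turn": 0},
])

```text
time: 12.55
ee_pos: [0.5548, 0.3145, 0.3604]
tcp_rot: [-179.9, 0.1, 89.9]
wrist_force: [0.2, -0.9, -0.4]
opening: 0.0337
```

```bash
python3 look.py l wrist scene;python3 -c "
import cv2
im=cv2.imread('pics/wrist_l.png');cv2.imwrite('pics/wl.png',cv2.resize(im[200:350,180:380],None,fx=4,fy=4,interpolation=2))
im=cv2.imread('pics/scene_l.png');cv2.imwrite('pics/sl.png',cv2.resize(im[230:350,310:460],None,fx=5,fy=5,interpolation=2))"
```

```text
t 12.55 tcp [0.5548 0.3145 0.3604] [-1.7993e+02  5.0000e-02  8.9910e+01] F [ 0.2 -0.9 -0.4] open 0.0337
```

View pics/wl.png

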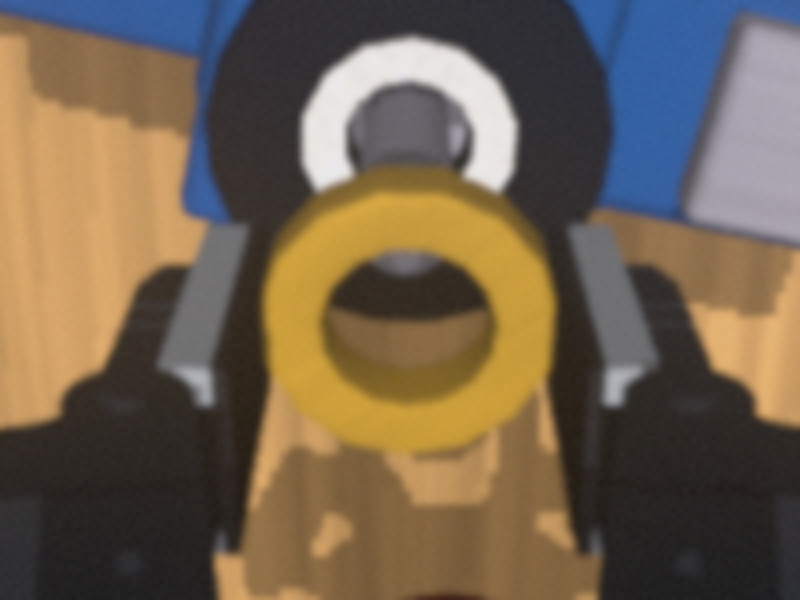

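View pics/sl.png

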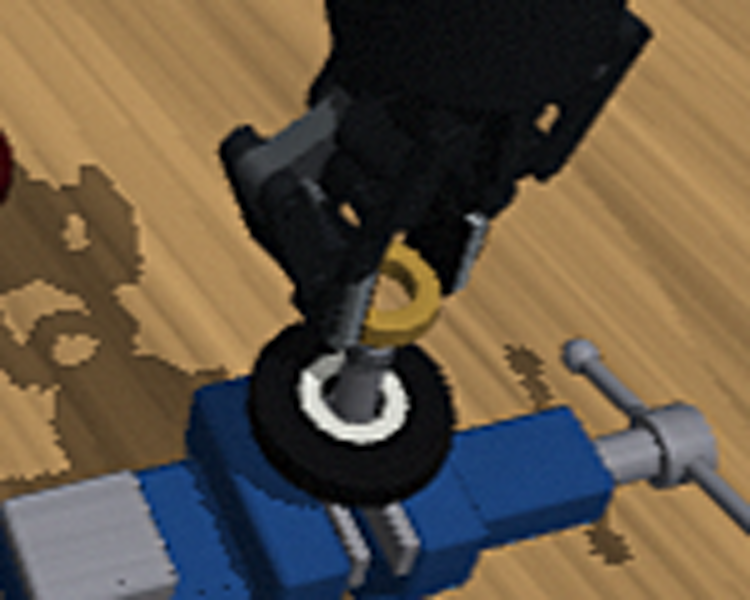

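```bash
python3 - <<'E'
from h import *; import pickle
D=pickle.load(open('pics/l.pkl','rb'))
print(atz(D['wrist'],'wrist',281.8,280,.1959))
E
```

```text
[0.55468441 0.31459219 0.1959    ]
```

Request:
move_arm([
  {"claw": -1,"travel": [0.08,-0.06,0.8],"turn": 0},
  {"claw": -1,"travel": [0,0,0.8],"turn": 0},
  {"claw": -1,"travel": [0,0,0],"turn": 0},
  {"claw": -1,"travel": [0,0,0],"turn": 0},
])

```text
time: 12.98
ee_pos: [0.5537, 0.3164, 0.3444]
tcp_rot: [-179.9, 0.0, 90.0]
wrist_force: [0.5, 0.7, -0.5]
opening: 0.0332
```

```bash
python3 look.py m wrist;python3 -c "
import cv2
im=cv2.imread('pics/wrist_m.png');cv2.imwrite('pics/wm.png',cv2.resize(im[200:350,180:380],None,fx=4,fy=4,interpolation=2))"
```

```text
t 12.98 tcp [0.5537 0.3164 0.3444] [-1.7993e+02  4.0000e-02  9.0000e+01] F [ 0.5  0.7 -0.5] open 0.0332
```

View pics/wm.png

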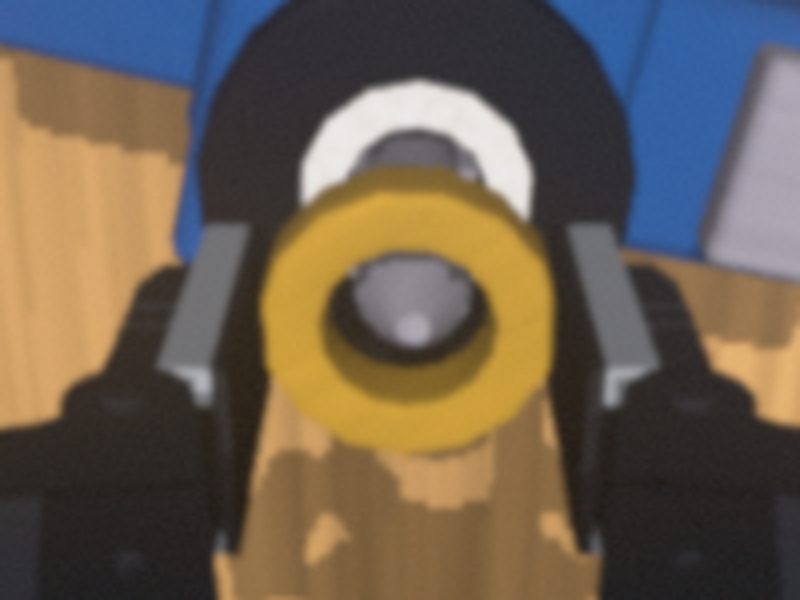

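Request:
move_arm([
  {"claw": -1,"travel": [-0.08,0.05,1.0],"turn": 0},
  {"claw": -1,"travel": [0,0,0.9],"turn": 0},
  {"claw": -1,"travel": [0,0,0.7],"turn": 0},
  {"claw": -1,"travel": [0,0,0.3],"turn": 0},
  {"claw": -1,"travel": [0,0,0],"turn": 0},
])

```text
time: 13.45
ee_pos: [0.5542, 0.3156, 0.3148]
tcp_rot: [-179.9, 0.1, 90.0]
wrist_force: [-0.5, 0.1, -0.7]
opening: 0.0337
```

Request:
move_arm([
  {"claw": -1,"travel": [0,0,0.1],"turn": 0},
  {"claw": -1,"travel": [0,0,0],"turn": 0},
  {"claw": -1,"travel": [0,0,0],"turn": 0},
])

```text
time: 13.7
ee_pos: [0.5545, 0.3157, 0.3157]
tcp_rot: [180.0, -0.0, 90.0]
wrist_force: [0.6, 0.2, 0.6]
opening: 0.0335
```

Request:
move_arm([
  {"claw": -1,"travel": [0,0,0.2],"turn": 0},
  {"claw": -1,"travel": [0,0,0],"turn": 0},
  {"claw": -1,"travel": [0,0,0],"turn": 0},
])

```text
time: 13.95
ee_pos: [0.5544, 0.3157, 0.3133]
tcp_rot: [-180.0, 0.0, 90.0]
wrist_force: [-0.1, -0.0, 0.2]
opening: 0.0339
```

Request:
move_arm([
  {"claw": -1,"travel": [0,0,0.1],"turn": 0},
  {"claw": -1,"travel": [0,0,0],"turn": 0},
  {"claw": -1,"travel": [0,0,0],"turn": 0},
])

```text
time: 14.2
ee_pos: [0.5544, 0.3157, 0.3122]
tcp_rot: [-180.0, 0.0, 90.0]
wrist_force: [-0.1, -0.3, -0.3]
opening: 0.0338
```

Request:
move_arm([
  {"claw": -1,"travel": [0,0,0.08],"turn": 0},
  {"claw": -1,"travel": [0,0,0],"turn": 0},
  {"claw": -1,"travel": [0,0,0],"turn": 0},
])

```text
time: 14.45
ee_pos: [0.5544, 0.3157, 0.3115]
tcp_rot: [180.0, -0.0, 90.0]
wrist_force: [1.1, -0.1, -0.0]
opening: 0.0335
```

Request:
move_arm([
  {"claw": -1,"travel": [0,0,0.06],"turn": 0},
  {"claw": -1,"travel": [0,0,0],"turn": 0},
  {"claw": -1,"travel": [0,0,0],"turn": 0},
])

```text
time: 14.7
ee_pos: [0.5544, 0.3157, 0.3115]
tcp_rot: [180.0, -0.0, 90.0]
wrist_force: [-1.6, 0.2, 4.8]
opening: 0.0335
```

Request:
move_arm([
  {"claw": 0.3,"travel": [0,0,0],"turn": 0},
  {"claw": 0.3,"travel": [0,0,0],"turn": 0},
  {"claw": 0.3,"travel": [0,0,0],"turn": 0},
  {"claw": 0.3,"travel": [0,0,-0.5],"turn": 0},
  {"claw": 0.3,"travel": [0,0,-2],"turn": 0},
])

```text
time: 15.12
ee_pos: [0.5541, 0.3155, 0.3329]
tcp_rot: [-179.7, 0.1, 90.0]
wrist_force: [-0.1, 0.9, 0.8]
opening: 0.0556
```

Request:
move_arm([
  {"claw": 0.5,"travel": [0,0,-3],"turn": 0},
  {"claw": 1,"travel": [0,0,-2.5],"turn": 0},
  {"claw": 1,"travel": [-3,0,0],"turn": 0},
  {"claw": 1,"travel": [-4,0,0],"turn": 0},
  {"claw": 1,"travel": [-1,0,0],"turn": 0},
])

```text
time: 15.53
ee_pos: [0.5543, 0.2325, 0.3921]
tcp_rot: [179.9, 0.0, 89.9]
wrist_force: [-1.2, -0.4, 0.3]
opening: 0.0852
```

Request:
move_arm([
  {"claw": 1,"travel": [0,0,0],"turn": 0},
  {"claw": 1,"travel": [0,0,0],"turn": 0},
])

```text
time: 15.7
ee_pos: [0.5545, 0.2353, 0.3913]
tcp_rot: [180.0, -0.0, 89.9]
wrist_force: [-0.1, -0.0, 0.3]
opening: 0.0853
```

```bash
python3 look.py n wrist scene;python3 -c "
import cv2
im=cv2.imread('pics/scene_n.png');cv2.imwrite('pics/sn.png',cv2.resize(im[250:370,310:460],None,fx=5,fy=5,interpolation=2))"
```

```text
t 15.7 tcp [0.5545 0.2353 0.3913] [ 1.7998e+02 -3.0000e-02  8.9920e+01] F [-0.1 -0.   0.3] open 0.0853
```

View pics/sn.png

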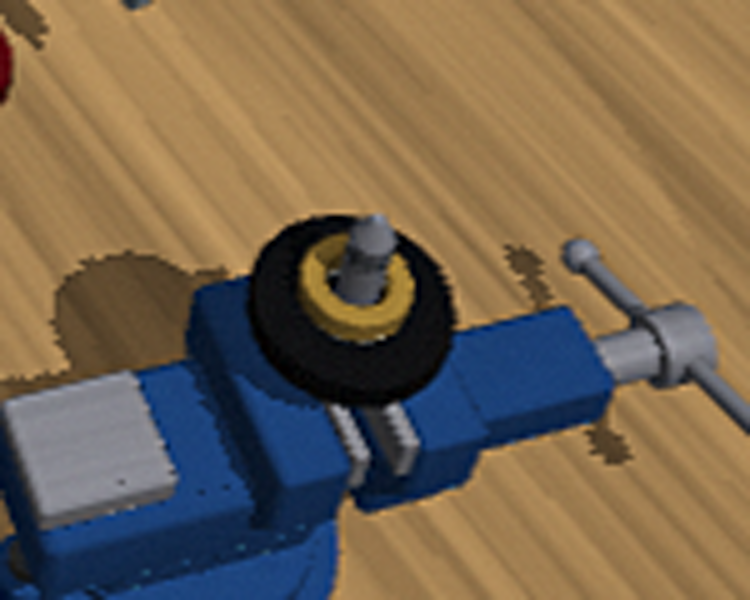

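View pics/wrist_n.png

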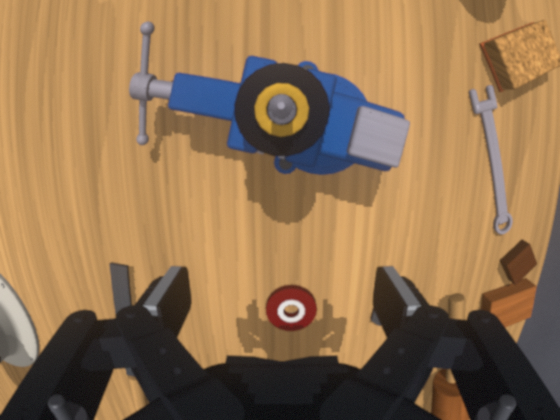

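The spacer is seated flat at (280,108) in the wrist view. Next is the fine wheel, at (290,308).

Request:
move_arm([
  {"claw": 1,"travel": [-3.15,0.23,1.8],"turn": 0},
  {"claw": 1,"travel": [-3.15,0.23,1.8],"turn": 0},
  {"claw": 1,"travel": [-3.15,0.23,1.8],"turn": 0},
  {"claw": 1,"travel": [-3.15,0.23,1.8],"turn": 0},
  {"claw": 1,"travel": [-3.15,0.23,1.8],"turn": 0},
])

```text
time: 16.22
ee_pos: [0.5659, 0.078, 0.2998]
tcp_rot: [-180.0, -0.0, 90.1]
wrist_force: [-0.0, -0.3, 1.0]
opening: 0.0849
```

Request:
move_arm([
  {"claw": 1,"travel": [0,0,0],"turn": 0},
  {"claw": 1,"travel": [0,0,0],"turn": 0},
  {"claw": 1,"travel": [0,0,0],"turn": 0},
])

```text
time: 16.47
ee_pos: [0.5661, 0.079, 0.3011]
tcp_rot: [180.0, -0.0, 90.0]
wrist_force: [-0.1, 0.5, -0.4]
opening: 0.0855
```

```bash
python3 look.py o wrist; cat >> h.py <<'E'
def ring(im,x,y,r=28):
    c=im[y-r:y+r,x-r:x+r].astype(int); m=((c.min(2)>120)&(c.max(2)-c.min(2)<40)).astype(np.uint8)
    cs,_=cv2.findContours(m,0,1); c=max(cs,key=cv2.contourArea); e=cv2.fitEllipse(c); return e[0][0]+x-r,e[0][1]+y-r,e[1]
E
python3 - <<'E'
from h import *; import pickle
D=pickle.load(open('pics/o.pkl','rb')); im=cv2.imread('pics/wrist_o.png')
u,v,s=ring(im,280,208,40); print(u,v,s,atz(D['wrist'],'wrist',u,v,.013))
cv2.imwrite('pics/wo.png',cv2.resize(im[150:300,180:380],None,fx=4,fy=4))
E
```

```text
t 16.47 tcp [0.5661 0.079  0.3011] [ 1.800e+02 -2.000e-02  9.003e+01] F [-0.1  0.5 -0.4] open 0.0855
281.5730171203613 210.51475143432617 (39.09370422363281, 40.06112289428711) [0.56607719 0.07775316 0.013     ]
```

View pics/wo.png

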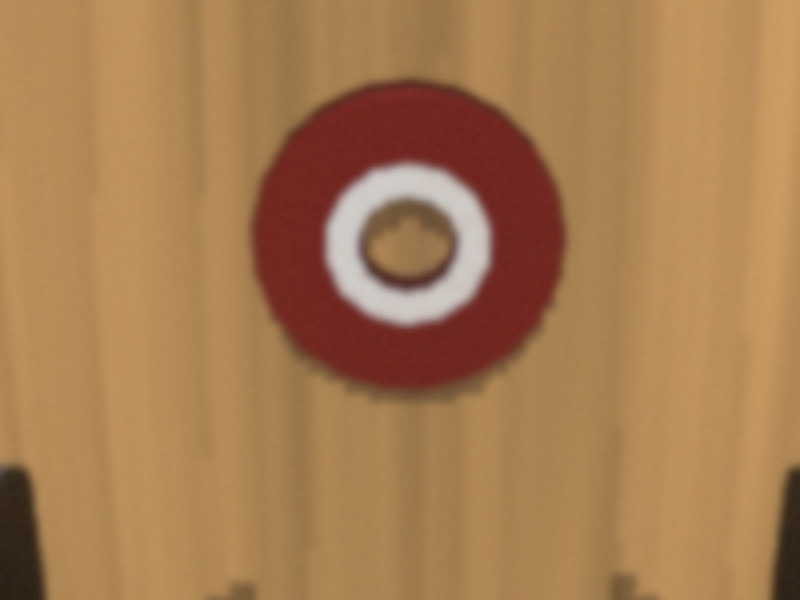

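Request:
move_arm([
  {"claw": 1,"travel": [-0.1,0,3.5],"turn": 0},
  {"claw": 1,"travel": [0,0,3.5],"turn": 0},
  {"claw": 1,"travel": [0,0,3.5],"turn": 0},
  {"claw": 1,"travel": [0,0,1.5],"turn": 0},
  {"claw": 1,"travel": [0,0,0.6],"turn": 0},
])

```text
time: 16.93
ee_pos: [0.5651, 0.0786, 0.1722]
tcp_rot: [-179.8, 0.0, 90.1]
wrist_force: [0.2, 0.9, -0.5]
opening: 0.0855
```

Request:
move_arm([
  {"claw": 1,"travel": [0,0,0],"turn": 0},
  {"claw": 1,"travel": [0,0,0],"turn": 0},
  {"claw": 1,"travel": [0,0,0],"turn": 0},
])

```text
time: 17.18
ee_pos: [0.5667, 0.0778, 0.177]
tcp_rot: [179.8, -0.0, 90.0]
wrist_force: [-0.7, 0.3, -0.1]
opening: 0.0855
```

Request:
move_arm([
  {"claw": 1,"travel": [0,-0.03,0.5],"turn": 0},
  {"claw": 1,"travel": [0,0,0],"turn": 0},
  {"claw": 1,"travel": [0,0,0],"turn": 0},
  {"claw": 1,"travel": [0,0,0],"turn": 0},
])

```text
time: 17.52
ee_pos: [0.5657, 0.0772, 0.1702]
tcp_rot: [180.0, -0.0, 90.0]
wrist_force: [0.4, -0.4, -0.5]
opening: 0.0859
```

Request:
move_arm([
  {"claw": -1,"travel": [0,0,0],"turn": 0},
  {"claw": -1,"travel": [0,0,0],"turn": 0},
  {"claw": -1,"travel": [0,0,0],"turn": 0},
  {"claw": -1,"travel": [0,0,0],"turn": 0},
  {"claw": -1,"travel": [0,0,0],"turn": 0},
])

```text
time: 17.93
ee_pos: [0.5657, 0.0772, 0.1703]
tcp_rot: [180.0, -0.0, 90.0]
wrist_force: [-1.4, -1.1, 6.3]
opening: 0.0635
```

```bash
python3 look.py p wrist; python3 - <<'E'
from h import *; import pickle
D=pickle.load(open('pics/p.pkl','rb')); im=cv2.imread('pics/wrist_p.png')
u,v,s=ring(im,282,289,50); print(u,v,s,atz(D['wrist'],'wrist',u,v,.013))
E
```

```text
t 17.93 tcp [0.5657 0.0772 0.1703] [179.97  -0.    90.  ] F [-1.4 -1.1  6.3] open 0.0635
281.47151947021484 285.02269744873047 (65.82271575927734, 75.68797302246094) [0.56572739 0.0787119  0.013     ]
```

View pics/wrist_p.png

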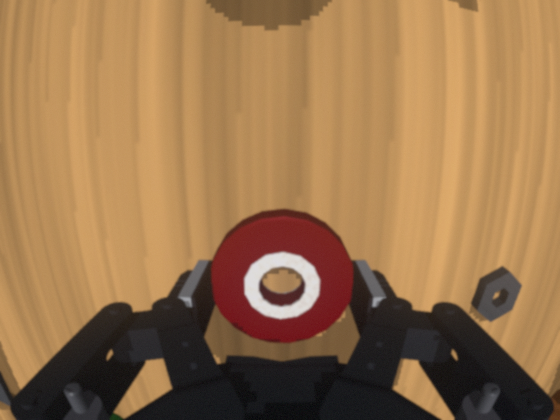

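Request:
move_arm([
  {"claw": -1,"travel": [0,0,-2],"turn": 0},
  {"claw": -1,"travel": [0,0,-4],"turn": 0},
  {"claw": -1,"travel": [0,0,-4],"turn": 0},
  {"claw": -1,"travel": [0,0,-4],"turn": 0},
  {"claw": -1,"travel": [0,0,-4],"turn": 0},
])

```text
time: 18.4
ee_pos: [0.5652, 0.0772, 0.3513]
tcp_rot: [-180.0, 0.0, 90.0]
wrist_force: [1.5, 0.1, 0.1]
opening: 0.0626
```

Request:
move_arm([
  {"claw": -1,"travel": [1.7,-0.14,-3],"turn": 0},
  {"claw": -1,"travel": [3,-0.15,-1],"turn": 0},
  {"claw": -1,"travel": [3.5,-0.15,0],"turn": 0},
  {"claw": -1,"travel": [3.5,-0.15,0],"turn": 0},
  {"claw": -1,"travel": [3.5,-0.15,0],"turn": 0},
])

```text
time: 18.82
ee_pos: [0.558, 0.2306, 0.3899]
tcp_rot: [180.0, -0.0, 90.0]
wrist_force: [1.4, 0.1, -0.7]
opening: 0.0631
```

Request:
move_arm([
  {"claw": -1,"travel": [3.5,-0.15,0],"turn": 0},
  {"claw": -1,"travel": [3,-0.15,0],"turn": 0},
  {"claw": -1,"travel": [2,-0.1,0],"turn": 0},
  {"claw": -1,"travel": [0,0,0],"turn": 0},
  {"claw": -1,"travel": [0,0,0],"turn": 0},
])

```text
time: 19.23
ee_pos: [0.554, 0.3152, 0.3889]
tcp_rot: [-179.9, 0.0, 90.1]
wrist_force: [-0.8, -0.4, -0.5]
opening: 0.0634
```

```bash
python3 look.py q wrist scene; python3 - <<'E'
from h import *; import pickle
im=cv2.imread('pics/scene_q.png');cv2.imwrite('pics/sq.png',cv2.resize(im[220:340,310:460],None,fx=5,fy=5,interpolation=2))
D=pickle.load(open('pics/q.pkl','rb')); im=cv2.imread('pics/wrist_q.png')
u,v,s=ring(im,282,289,50); print(u,v,s,atz(D['wrist'],'wrist',u,v,D['wrist']['xyz'][2]+.0315-.1573))
E
```

```text
t 19.23 tcp [0.554  0.3152 0.3889] [-1.7993e+02  5.0000e-02  9.0110e+01] F [-0.8 -0.4 -0.5] open 0.0634
281.5590629577637 284.934871673584 (65.68338012695312, 75.59605407714844) [0.55379474 0.31662558 0.23146243]
```

View pics/sq.png

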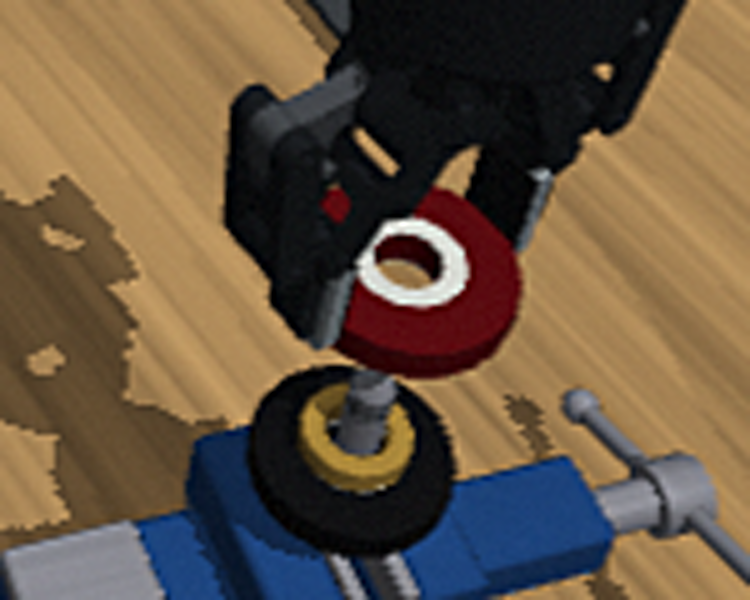

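Request:
move_arm([
  {"claw": -1,"travel": [-0.1,0.03,1.0],"turn": 0},
  {"claw": -1,"travel": [0,0,1.5],"turn": 0},
  {"claw": -1,"travel": [0,0,1.0],"turn": 0},
  {"claw": -1,"travel": [0,0,1.0],"turn": 0},
  {"claw": -1,"travel": [0,0,0],"turn": 0},
])

```text
time: 19.75
ee_pos: [0.5545, 0.3123, 0.3426]
tcp_rot: [-179.9, 0.1, 89.9]
wrist_force: [-0.6, -0.8, -1.0]
opening: 0.063
```

Request:
move_arm([
  {"claw": -1,"travel": [0,0,0],"turn": 0},
  {"claw": -1,"travel": [0,0,0],"turn": 0},
])

```text
time: 19.92
ee_pos: [0.5546, 0.313, 0.3456]
tcp_rot: [180.0, -0.0, 90.0]
wrist_force: [1.0, -0.3, 0.2]
opening: 0.0629
```

```bash
python3 look.py r wrist; python3 - <<'E'
from h import *; import pickle
im=cv2.imread('pics/wrist_r.png');cv2.imwrite('pics/wr.png',cv2.resize(im[200:350,180:380],None,fx=4,fy=4,interpolation=2))
E
```

```text
t 19.92 tcp [0.5546 0.313  0.3456] [ 1.7996e+02 -2.0000e-02  8.9980e+01] F [ 1.  -0.3  0.2] open 0.0629
```

View pics/wr.png

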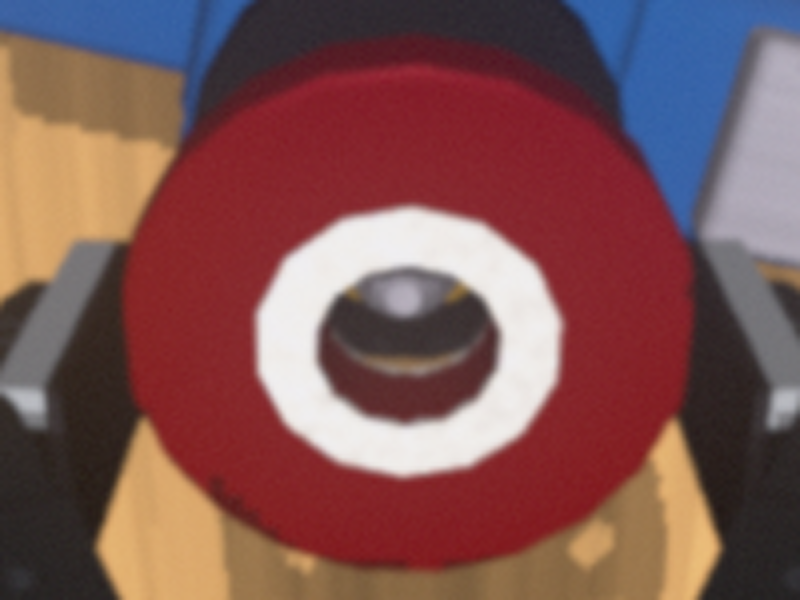

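```bash
python3 - <<'E'
from h import *; import pickle
D=pickle.load(open('pics/r.pkl','rb')); im=cv2.imread('pics/wrist_r.png')
u,v,s=ring(im,282,289,50); print(u,v,atz(D['wrist'],'wrist',u,v,.3456-.1573),atz(D['wrist'],'wrist',280.9,273.9,.18))
E
```

```text
281.5355453491211 284.93354415893555 [0.55463694 0.31462616 0.1883    ] [0.55434742 0.315879   0.18      ]
```

Request:
move_arm([
  {"claw": -1,"travel": [0.1,-0.03,0.4],"turn": 0},
  {"claw": -1,"travel": [0,0,0.8],"turn": 0},
  {"claw": -1,"travel": [0,0,0.8],"turn": 0},
  {"claw": -1,"travel": [0,0,0.3],"turn": 0},
  {"claw": -1,"travel": [0,0,0],"turn": 0},
])

```text
time: 20.38
ee_pos: [0.554, 0.3141, 0.3202]
tcp_rot: [-179.9, 0.1, 90.0]
wrist_force: [-0.7, -0.3, -0.4]
opening: 0.0632
```

Request:
move_arm([
  {"claw": -1,"travel": [0,0,0.1],"turn": 0},
  {"claw": -1,"travel": [0,0,0],"turn": 0},
  {"claw": -1,"travel": [0,0,0],"turn": 0},
])

```text
time: 20.63
ee_pos: [0.5542, 0.3142, 0.3211]
tcp_rot: [180.0, -0.0, 90.0]
wrist_force: [-0.3, -0.3, -1.3]
opening: 0.0631
```

Request:
move_arm([
  {"claw": -1,"travel": [0,0,0.1],"turn": 0},
  {"claw": -1,"travel": [0,0,0],"turn": 0},
  {"claw": -1,"travel": [0,0,0],"turn": 0},
])

```text
time: 20.88
ee_pos: [0.5542, 0.3142, 0.32]
tcp_rot: [180.0, -0.0, 90.0]
wrist_force: [0.0, -1.0, -1.1]
opening: 0.0633
```

Request:
move_arm([
  {"claw": -1,"travel": [0,0,0.15],"turn": 0},
  {"claw": -1,"travel": [0,0,0],"turn": 0},
  {"claw": -1,"travel": [0,0,0],"turn": 0},
])

```text
time: 21.13
ee_pos: [0.5542, 0.3142, 0.3183]
tcp_rot: [-180.0, 0.0, 90.0]
wrist_force: [-0.1, 0.7, -0.1]
opening: 0.063
```

Request:
move_arm([
  {"claw": -1,"travel": [0,0,0.08],"turn": 0},
  {"claw": -1,"travel": [0,0,0],"turn": 0},
  {"claw": -1,"travel": [0,0,0],"turn": 0},
])

```text
time: 21.38
ee_pos: [0.5542, 0.3142, 0.3175]
tcp_rot: [-180.0, 0.0, 90.0]
wrist_force: [-0.2, -0.3, -0.6]
opening: 0.063
```

Request:
move_arm([
  {"claw": -1,"travel": [0,0,0.07],"turn": 0},
  {"claw": -1,"travel": [0,0,0],"turn": 0},
  {"claw": -1,"travel": [0,0,0],"turn": 0},
])

```text
time: 21.63
ee_pos: [0.5542, 0.3142, 0.3173]
tcp_rot: [180.0, -0.0, 90.0]
wrist_force: [-1.2, -0.4, 3.9]
opening: 0.0626
```

Request:
move_arm([
  {"claw": 1,"travel": [0,0,0],"turn": 0},
  {"claw": 1,"travel": [0,0,0],"turn": 0},
  {"claw": 1,"travel": [0,0,0],"turn": 0},
  {"claw": 1,"travel": [0,0,0],"turn": 0},
  {"claw": 1,"travel": [0,0,-0.5],"turn": 0},
])

```text
time: 22.05
ee_pos: [0.5541, 0.3141, 0.3209]
tcp_rot: [-179.9, 0.0, 90.0]
wrist_force: [-0.9, -0.0, -0.0]
opening: 0.0852
```

Request:
move_arm([
  {"claw": 1,"travel": [0,0,-2],"turn": 0},
  {"claw": 1,"travel": [0,0,-3],"turn": 0},
  {"claw": 1,"travel": [0,0,-2],"turn": 0},
  {"claw": 0.5,"travel": [-4,0,0],"turn": 0},
  {"claw": 0.1,"travel": [-4,0,0],"turn": 0},
])

```text
time: 22.47
ee_pos: [0.5542, 0.2348, 0.3933]
tcp_rot: [179.9, -0.1, 90.2]
wrist_force: [0.6, -0.8, -0.3]
opening: 0.0642
```

Request:
move_arm([
  {"claw": 0.1,"travel": [0,0,0],"turn": 0},
  {"claw": 0.1,"travel": [0,0,0],"turn": 0},
])

```text
time: 22.63
ee_pos: [0.5543, 0.2325, 0.3928]
tcp_rot: [179.9, -0.0, 89.8]
wrist_force: [-0.0, 0.2, -0.2]
opening: 0.047
```

```bash
python3 look.py s wrist scene; python3 - <<'E'
from h import *; import pickle
im=cv2.imread('pics/scene_s.png');cv2.imwrite('pics/ss.png',cv2.resize(im[250:370,310:460],None,fx=5,fy=5,interpolation=2))
E
```

```text
t 22.63 tcp [0.5543 0.2325 0.3928] [ 1.7994e+02 -2.0000e-02  8.9850e+01] F [-0.   0.2 -0.2] open 0.047
```

View pics/ss.png

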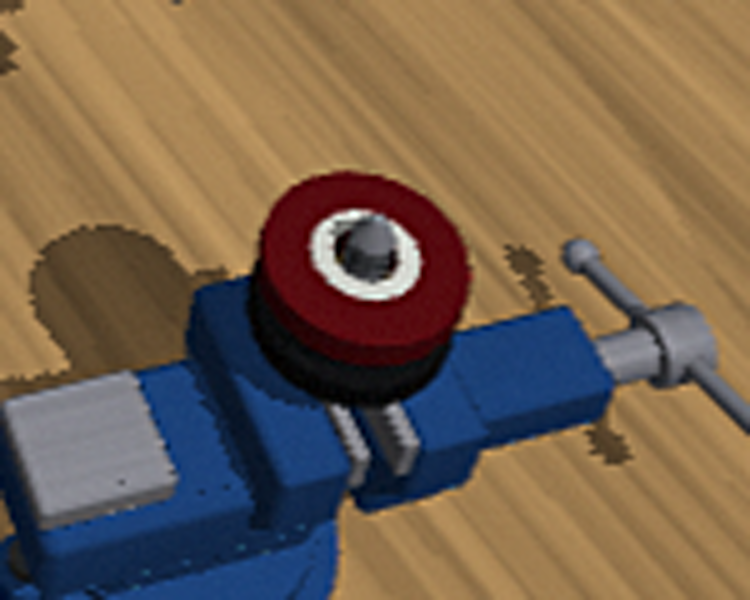

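View pics/wrist_s.png

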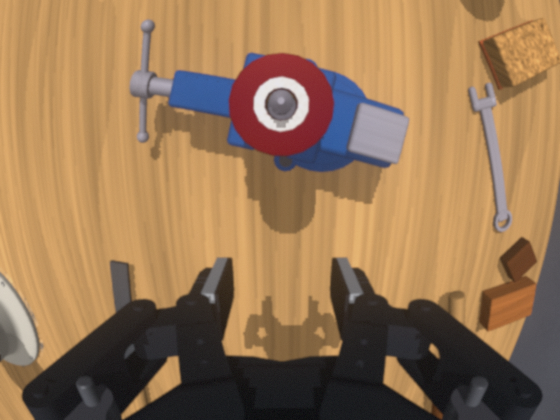

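Fine wheel seated flat. Now to the blue flange.

Request:
move_arm([
  {"claw": 0,"travel": [-3.25,0.1,0],"turn": 0},
  {"claw": 0,"travel": [-3.25,0.1,1],"turn": 0},
  {"claw": 0,"travel": [-3.25,0.1,1.5],"turn": 0},
  {"claw": 0,"travel": [-3.25,0.1,1.5],"turn": 0},
  {"claw": 0,"travel": [-3.25,0.1,1.5],"turn": 0},
])

```text
time: 23.15
ee_pos: [0.5592, 0.0715, 0.3362]
tcp_rot: [180.0, -0.0, 90.1]
wrist_force: [-0.2, -0.1, 1.1]
opening: 0.0427
```

Request:
move_arm([
  {"claw": 0,"travel": [-3.25,0.1,1.5],"turn": 0},
  {"claw": 0,"travel": [-3.25,0.1,1.5],"turn": 0},
  {"claw": 0,"travel": [-3.25,0.1,1.5],"turn": 0},
  {"claw": 0,"travel": [-3.25,0.1,1.5],"turn": 0},
  {"claw": 0,"travel": [0,0,0],"turn": 0},
])

```text
time: 23.57
ee_pos: [0.5629, -0.0615, 0.2734]
tcp_rot: [-179.8, 0.0, 89.9]
wrist_force: [-0.7, 0.3, -0.4]
opening: 0.0426
```

Request:
move_arm([
  {"claw": 0,"travel": [0,0,0],"turn": 0},
  {"claw": 0,"travel": [0,0,0],"turn": 0},
])

```text
time: 23.73
ee_pos: [0.5636, -0.0575, 0.2769]
tcp_rot: [-180.0, -0.0, 90.0]
wrist_force: [0.0, 0.5, 0.1]
opening: 0.0432
```

```bash
python3 look.py u wrist; python3 - <<'E'
from h import *; import pickle
im=cv2.imread('pics/wrist_u.png');cv2.imwrite('pics/wu.png',cv2.resize(im[150:300,180:380],None,fx=4,fy=4,interpolation=2))
E
```

```text
t 23.73 tcp [ 0.5636 -0.0575  0.2769] [-1.7999e+02 -2.0000e-02  9.0030e+01] F [0.  0.5 0.1] open 0.0432
```

View pics/wu.png

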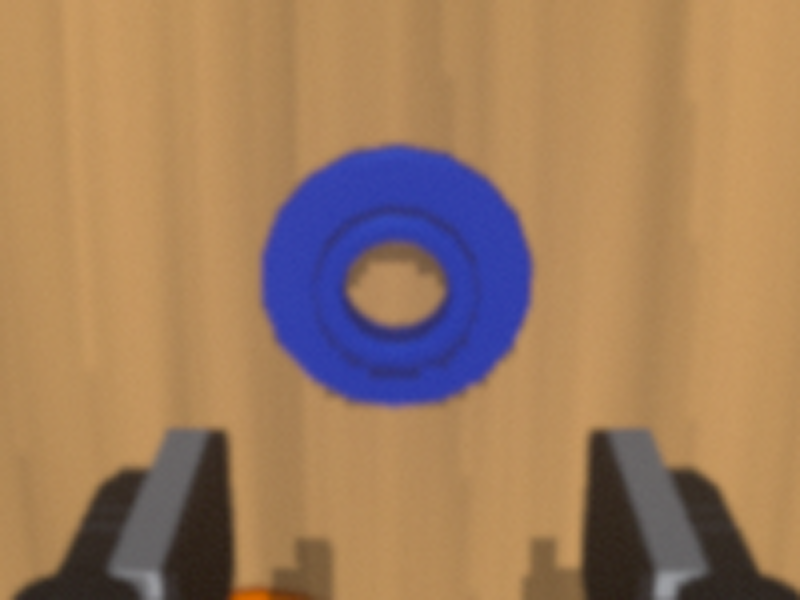

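View pics/wrist_u.png

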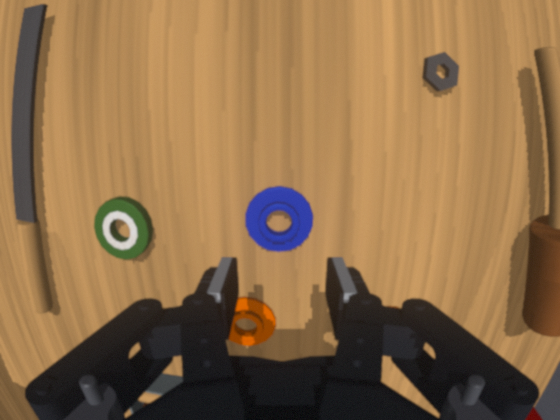

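```bash
python3 - <<'E'
from h import *; import pickle
D=pickle.load(open('pics/u.pkl','rb'))
print(atz(D['wrist'],'wrist',279.1,218.6,.005),atz(D['wrist'],'wrist',279.1,222.1,.012))
E
```

```text
[ 0.56156525 -0.0607782   0.005     ] [ 0.56161796 -0.06138209  0.012     ]
```

Request:
move_arm([
  {"claw": 0,"travel": [-0.35,-0.2,3],"turn": 0},
  {"claw": 0,"travel": [0,0,3],"turn": 0},
  {"claw": 0,"travel": [0,0,2],"turn": 0},
  {"claw": 0,"travel": [0,0,1],"turn": 0},
  {"claw": 0,"travel": [0,0,0],"turn": 0},
])

```text
time: 24.2
ee_pos: [0.5608, -0.0605, 0.1852]
tcp_rot: [-179.8, -0.0, 90.1]
wrist_force: [0.4, 0.6, -0.9]
opening: 0.0429
```

Request:
move_arm([
  {"claw": 0,"travel": [0,0,0],"turn": 0},
  {"claw": 0,"travel": [0,0,0],"turn": 0},
  {"claw": 0,"travel": [0,0,0],"turn": 0},
])

```text
time: 24.45
ee_pos: [0.5619, -0.0616, 0.1888]
tcp_rot: [179.8, 0.0, 90.0]
wrist_force: [0.1, -0.1, -0.1]
opening: 0.0427
```

```bash
python3 look.py v wrist side; python3 - <<'E'
from h import *; import pickle
im=cv2.imread('pics/wrist_v.png');cv2.imwrite('pics/wv.png',cv2.resize(im[200:350,180:380],None,fx=4,fy=4,interpolation=2))
im=cv2.imread('pics/side_v.png');cv2.imwrite('pics/sv.png',cv2.resize(im[220:320,210:340],None,fx=6,fy=6,interpolation=2))
E
```

```text
t 24.45 tcp [ 0.5619 -0.0616  0.1888] [1.7984e+02 2.0000e-02 9.0020e+01] F [ 0.1 -0.1 -0.1] open 0.0427
```

View pics/wv.png

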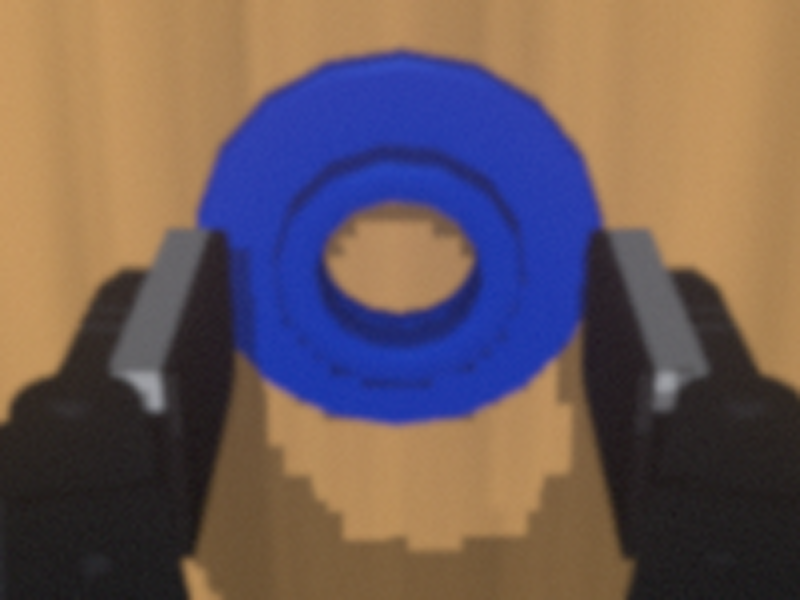

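View pics/sv.png

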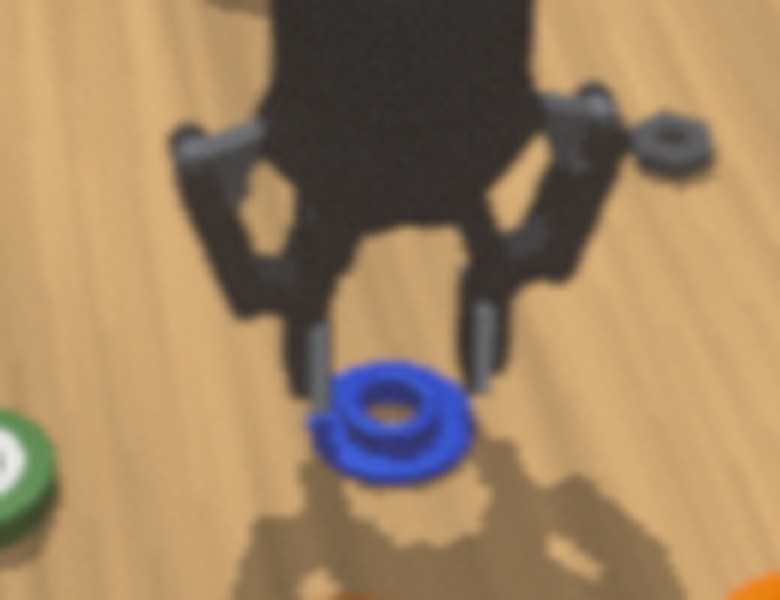

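```bash
python3 - <<'E'
from h import *; import pickle
D=pickle.load(open('pics/v.pkl','rb'))
w=D['wrist']; print(atz(w,'wrist',279.9,268.4,.012),atz(w,'wrist',279.9,259.5,.005))
E
```

```text
[ 0.56152183 -0.06139885  0.012     ] [ 0.56150804 -0.05971978  0.005     ]
```

Request:
move_arm([
  {"claw": 0,"travel": [0.05,-0.02,0.6],"turn": 0},
  {"claw": 0,"travel": [0,0,0],"turn": 0},
  {"claw": 0,"travel": [0,0,0],"turn": 0},
  {"claw": 0,"travel": [0,0,0],"turn": 0},
])

```text
time: 24.88
ee_pos: [0.5609, -0.0614, 0.1808]
tcp_rot: [-180.0, -0.0, 90.0]
wrist_force: [-0.7, -0.8, -0.4]
opening: 0.0427
```

Request:
move_arm([
  {"claw": 0,"travel": [0.05,0.05,0.18],"turn": 0},
  {"claw": 0,"travel": [0,0,0],"turn": 0},
  {"claw": -1,"travel": [0,0,0],"turn": 0},
  {"claw": -1,"travel": [0,0,0],"turn": 0},
  {"claw": -1,"travel": [0,0,0],"turn": 0},
])

```text
time: 25.3
ee_pos: [0.5615, -0.0608, 0.1794]
tcp_rot: [180.0, 0.0, 90.0]
wrist_force: [-0.8, -0.5, 3.8]
opening: 0.0294
```

Request:
move_arm([
  {"claw": -1,"travel": [0,0,0],"turn": 0},
  {"claw": -1,"travel": [0,0,0],"turn": 0},
])

```text
time: 25.47
ee_pos: [0.5615, -0.0608, 0.1794]
tcp_rot: [180.0, 0.0, 90.0]
wrist_force: [-1.4, 1.0, 4.0]
opening: 0.029
```

```bash
python3 look.py w wrist side; python3 - <<'E'
from h import *; import pickle
im=cv2.imread('pics/wrist_w.png');cv2.imwrite('pics/ww.png',cv2.resize(im[200:350,180:380],None,fx=4,fy=4,interpolation=2))
im=cv2.imread('pics/side_w.png');cv2.imwrite('pics/sw.png',cv2.resize(im[220:320,210:340],None,fx=6,fy=6,interpolation=2))
E
```

```text
t 25.47 tcp [ 0.5615 -0.0608  0.1794] [179.98   0.    90.  ] F [-1.4  1.   4. ] open 0.029
```

View pics/ww.png

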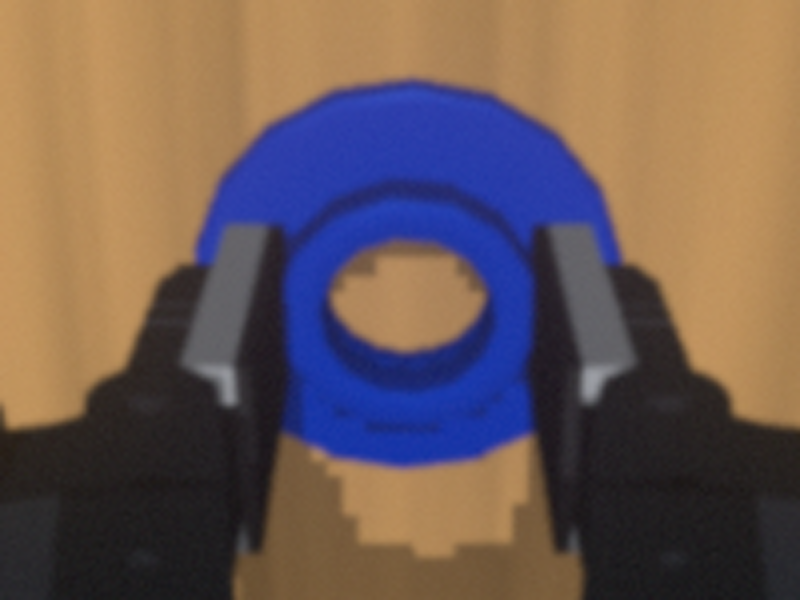

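View pics/sw.png

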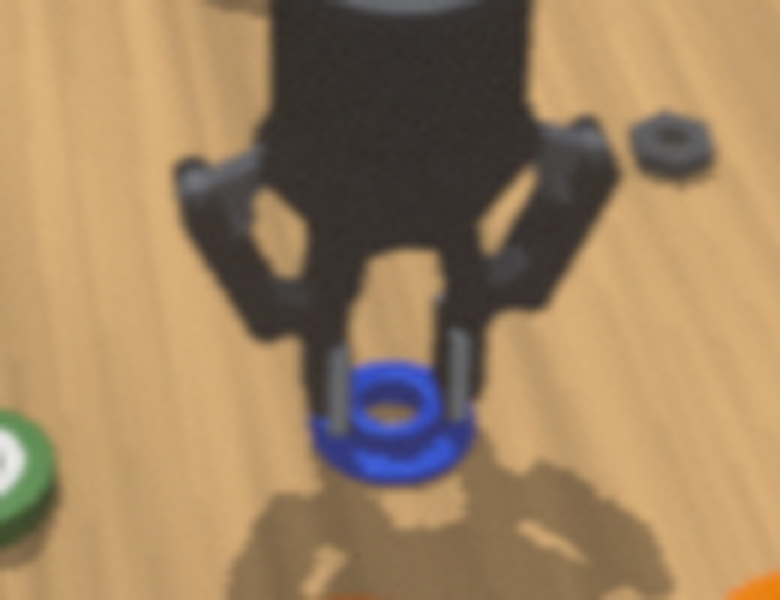

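Request:
move_arm([
  {"claw": -1,"travel": [0,0,-2],"turn": 0},
  {"claw": -1,"travel": [0,0,-4],"turn": 0},
  {"claw": -1,"travel": [0,0,-4],"turn": 0},
  {"claw": -1,"travel": [0,0,-4],"turn": 0},
  {"claw": -1,"travel": [0,0,-4],"turn": 0},
])

```text
time: 25.98
ee_pos: [0.5612, -0.0608, 0.3605]
tcp_rot: [-180.0, -0.0, 90.0]
wrist_force: [0.4, -0.6, 0.1]
opening: 0.0295
```

Request:
move_arm([
  {"claw": -1,"travel": [2,-0.05,-3],"turn": 0},
  {"claw": -1,"travel": [3.5,-0.07,-1],"turn": 0},
  {"claw": -1,"travel": [3.5,-0.07,0],"turn": 0},
  {"claw": -1,"travel": [3.5,-0.07,0],"turn": 0},
  {"claw": -1,"travel": [3.5,-0.07,0],"turn": 0},
])

```text
time: 26.4
ee_pos: [0.5581, 0.1006, 0.3991]
tcp_rot: [180.0, -0.0, 90.0]
wrist_force: [0.5, -0.2, -0.1]
opening: 0.0291
```

Request:
move_arm([
  {"claw": -1,"travel": [3.5,-0.07,0],"turn": 0},
  {"claw": -1,"travel": [3.5,-0.07,0],"turn": 0},
  {"claw": -1,"travel": [3.5,-0.07,0],"turn": 0},
  {"claw": -1,"travel": [3.5,-0.07,0],"turn": 0},
  {"claw": -1,"travel": [2,-0.04,0],"turn": 0},
])

```text
time: 26.82
ee_pos: [0.5546, 0.2624, 0.3982]
tcp_rot: [-180.0, -0.0, 90.1]
wrist_force: [-0.3, 0.4, -0.8]
opening: 0.0294
```

Request:
move_arm([
  {"claw": -1,"travel": [2,-0.04,0],"turn": 0},
  {"claw": -1,"travel": [0,0,0],"turn": 0},
  {"claw": -1,"travel": [0,0,0],"turn": 0},
  {"claw": -1,"travel": [0,0,0],"turn": 0},
])

```text
time: 27.15
ee_pos: [0.5547, 0.2788, 0.3987]
tcp_rot: [-180.0, 0.0, 90.0]
wrist_force: [-0.5, -0.4, 0.2]
opening: 0.0286
```

```bash
python3 look.py x wrist scene; python3 - <<'E'
from h import *; import pickle
im=cv2.imread('pics/wrist_x.png');cv2.imwrite('pics/wx.png',cv2.resize(im[200:350,180:380],None,fx=4,fy=4,interpolation=2))
im=cv2.imread('pics/scene_x.png');cv2.imwrite('pics/sx.png',cv2.resize(im[220:340,310:460],None,fx=5,fy=5,interpolation=2))
D=pickle.load(open('pics/x.pkl','rb'))
w=D['wrist']; print(atz(w,'wrist',281.9,278.6,w['xyz'][2]+.0315-.1674))
E
```

```text
t 27.15 tcp [0.5547 0.2788 0.3987] [-1.7997e+02  3.0000e-02  9.0000e+01] F [-0.5 -0.4  0.2] open 0.0286
[0.55474192 0.27810288 0.23118849]
```

View pics/wx.png

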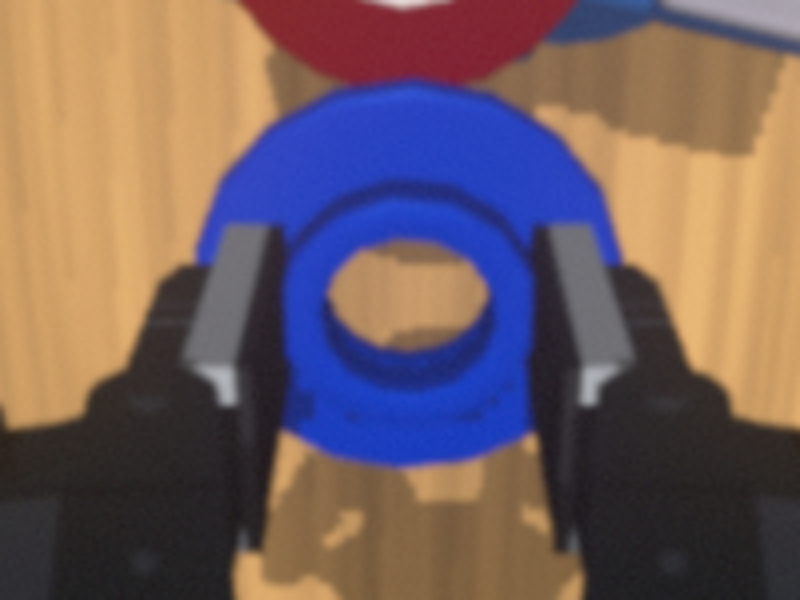

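View pics/sx.png

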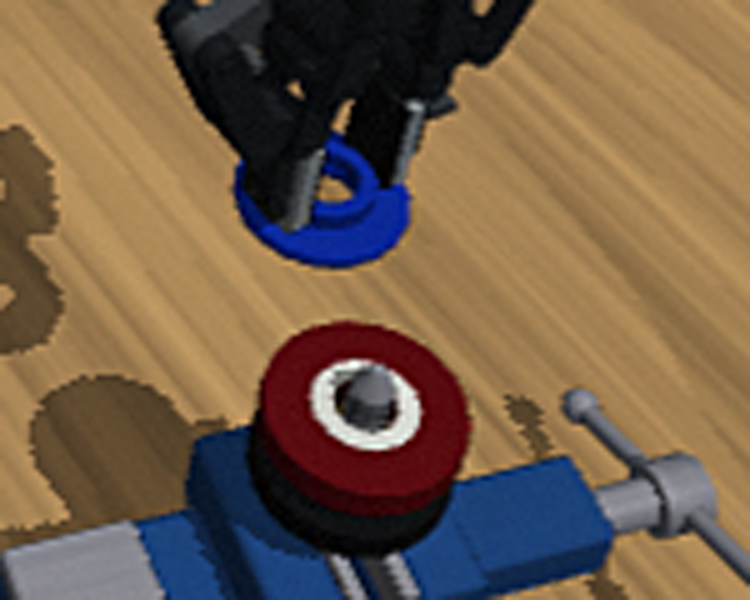

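Request:
move_arm([
  {"claw": -1,"travel": [2,-0.05,0],"turn": 0},
  {"claw": -1,"travel": [1.75,0,0],"turn": 0},
  {"claw": -1,"travel": [0,0,1.0],"turn": 0},
  {"claw": -1,"travel": [0,0,1.0],"turn": 0},
  {"claw": -1,"travel": [0,0,1.0],"turn": 0},
])

```text
time: 27.67
ee_pos: [0.5543, 0.3159, 0.3684]
tcp_rot: [180.0, 0.0, 90.0]
wrist_force: [-0.7, 0.5, -0.2]
opening: 0.029
```

Request:
move_arm([
  {"claw": -1,"travel": [0,0,1.0],"turn": 0},
  {"claw": -1,"travel": [0,0,0],"turn": 0},
  {"claw": -1,"travel": [0,0,0],"turn": 0},
  {"claw": -1,"travel": [0,0,0],"turn": 0},
])

```text
time: 28.0
ee_pos: [0.5541, 0.3163, 0.3595]
tcp_rot: [180.0, -0.0, 90.0]
wrist_force: [-1.3, 0.3, 0.2]
opening: 0.0292
```

```bash
python3 look.py y wrist; python3 - <<'E'
from h import *; import pickle
im=cv2.imread('pics/wrist_y.png');cv2.imwrite('pics/wy.png',cv2.resize(im[200:350,180:380],None,fx=4,fy=4,interpolation=2))
E
```

```text
t 28.0 tcp [0.5541 0.3163 0.3595] [ 1.7998e+02 -1.0000e-02  8.9970e+01] F [-1.3  0.3  0.2] open 0.0292
```

View pics/wy.png

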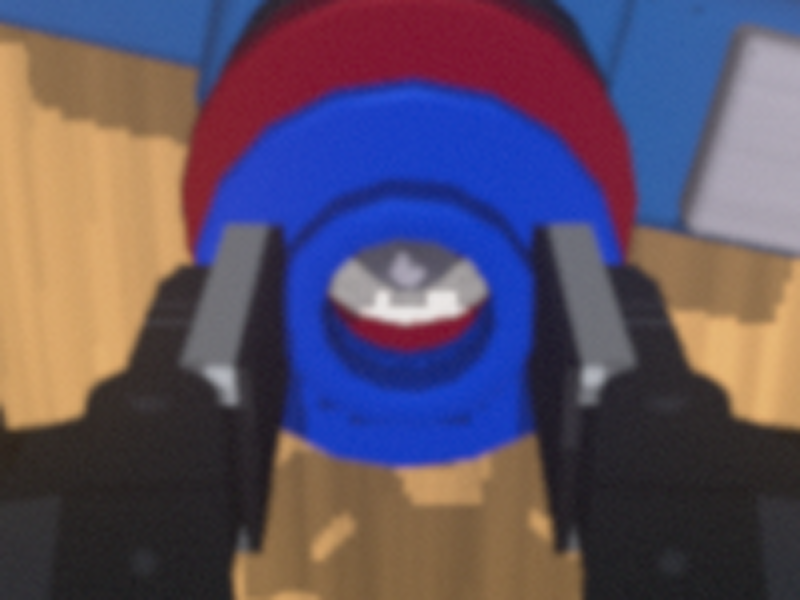

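```bash
python3 - <<'E'
from h import *; import pickle
D=pickle.load(open('pics/y.pkl','rb'))
w=D['wrist']; print(atz(w,'wrist',281.9,278.6,.3595-.1674),atz(w,'wrist',281.4,266.9,.18))
E
```

```text
[0.55432211 0.31576641 0.1921    ] [0.55408334 0.31608151 0.18      ]
```

Request:
move_arm([
  {"claw": -1,"travel": [0,0,0.6],"turn": 0},
  {"claw": -1,"travel": [0,0,0.5],"turn": 0},
  {"claw": -1,"travel": [0,0,0.3],"turn": 0},
  {"claw": -1,"travel": [0,0,0.2],"turn": 0},
  {"claw": -1,"travel": [0,0,0],"turn": 0},
])

```text
time: 28.47
ee_pos: [0.554, 0.3167, 0.3423]
tcp_rot: [-179.9, 0.0, 90.0]
wrist_force: [-0.4, 0.6, -0.9]
opening: 0.0294
```

Request:
move_arm([
  {"claw": -1,"travel": [0,0,0.1],"turn": 0},
  {"claw": -1,"travel": [0,0,0],"turn": 0},
  {"claw": -1,"travel": [0,0,0],"turn": 0},
])

```text
time: 28.72
ee_pos: [0.5541, 0.3167, 0.3422]
tcp_rot: [180.0, -0.0, 90.0]
wrist_force: [0.6, 0.3, -0.2]
opening: 0.0292
```

Request:
move_arm([
  {"claw": -1,"travel": [0,0,0.15],"turn": 0},
  {"claw": -1,"travel": [0,0,0],"turn": 0},
  {"claw": -1,"travel": [0,0,0],"turn": 0},
])

```text
time: 28.97
ee_pos: [0.5541, 0.3167, 0.3405]
tcp_rot: [-180.0, 0.0, 90.0]
wrist_force: [-0.5, 0.1, -0.6]
opening: 0.0295
```

Request:
move_arm([
  {"claw": -1,"travel": [0,0,0.1],"turn": 0},
  {"claw": -1,"travel": [0,0,0],"turn": 0},
  {"claw": -1,"travel": [0,0,0],"turn": 0},
])

```text
time: 29.22
ee_pos: [0.5541, 0.3167, 0.3396]
tcp_rot: [-180.0, 0.0, 90.0]
wrist_force: [0.5, 0.2, -0.4]
opening: 0.0291
```

Request:
move_arm([
  {"claw": -1,"travel": [0,0,0.06],"turn": 0},
  {"claw": -1,"travel": [0,0,0],"turn": 0},
  {"claw": -1,"travel": [0,0,0],"turn": 0},
])

```text
time: 29.47
ee_pos: [0.554, 0.3167, 0.3394]
tcp_rot: [180.0, -0.0, 90.0]
wrist_force: [-1.0, -0.2, 3.1]
opening: 0.0293
```

Contact at the expected height (TCP 0.3394). I'll release and back off.

Request:
move_arm([
  {"claw": 0.3,"travel": [0,0,0],"turn": 0},
  {"claw": 0.3,"travel": [0,0,0],"turn": 0},
  {"claw": 0.3,"travel": [0,0,0],"turn": 0},
  {"claw": 0.3,"travel": [0,0,0],"turn": 0},
  {"claw": 0.3,"travel": [0,0,-0.5],"turn": 0},
])

```text
time: 29.88
ee_pos: [0.554, 0.3167, 0.343]
tcp_rot: [-179.9, 0.0, 90.0]
wrist_force: [-0.0, 0.1, -0.0]
opening: 0.0555
```

Request:
move_arm([
  {"claw": 0.3,"travel": [0,0,-2],"turn": 0},
  {"claw": 0.3,"travel": [0,0,-3],"turn": 0},
  {"claw": 0.3,"travel": [0,0,-1],"turn": 0},
  {"claw": 0.3,"travel": [-4,0,0],"turn": 0},
  {"claw": 0.3,"travel": [-4,0,0],"turn": 0},
])

```text
time: 30.3
ee_pos: [0.554, 0.2373, 0.4047]
tcp_rot: [179.9, -0.0, 90.2]
wrist_force: [0.9, 0.1, -1.2]
opening: 0.0554
```

Request:
move_arm([
  {"claw": 0.3,"travel": [0,0,0],"turn": 0},
  {"claw": 0.3,"travel": [0,0,0],"turn": 0},
  {"claw": 0.3,"travel": [0,0,0],"turn": 0},
])

```text
time: 30.55
ee_pos: [0.5541, 0.2366, 0.4044]
tcp_rot: [180.0, -0.0, 90.0]
wrist_force: [-0.5, 0.2, -0.2]
opening: 0.0557
```

```bash
python3 look.py z wrist scene side; python3 - <<'E'
from h import *; import pickle
im=cv2.imread('pics/scene_z.png');a=cv2.resize(im[250:370,310:460],None,fx=4,fy=4,interpolation=2)[:, :400]
im=cv2.imread('pics/side_z.png');b=cv2.resize(im[120:220,200:300],None,fx=4,fy=4,interpolation=2)
b=cv2.copyMakeBorder(b,0,a.shape[0]-b.shape[0],0,0,cv2.BORDER_CONSTANT); cv2.imwrite('pics/z.png',np.hstack([a,b]))
E
```

```text
t 30.55 tcp [0.5541 0.2366 0.4044] [ 1.7997e+02 -3.0000e-02  8.9960e+01] F [-0.5  0.2 -0.2] open 0.0557
```

View pics/z.png

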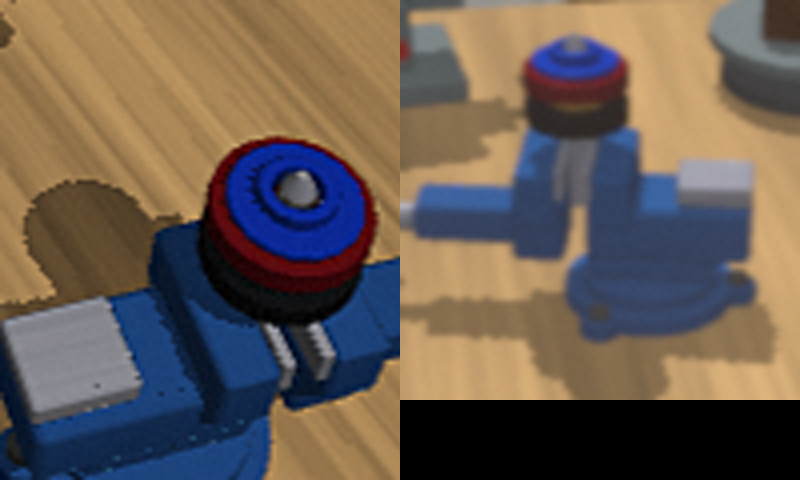

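View pics/scene_z.png

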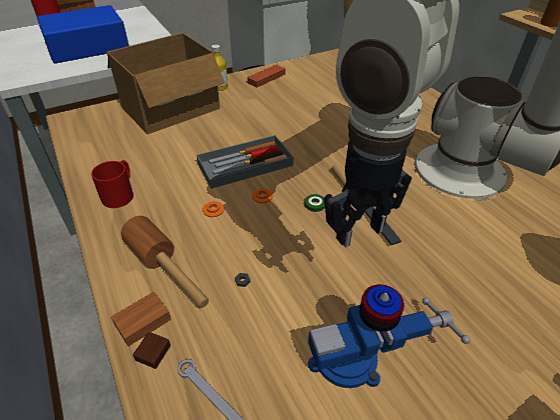

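View pics/wrist_z.png

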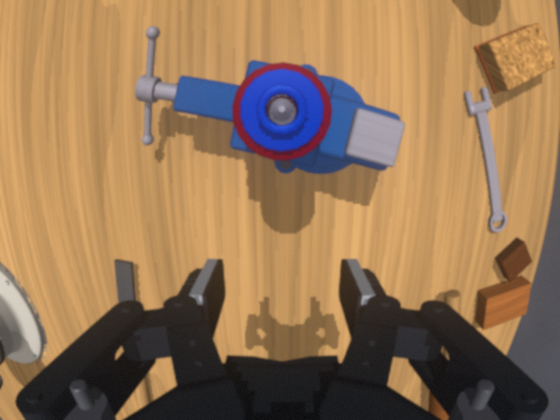

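The stack is in the right order and flat, with the boss up. The nut at (243,280) and the green wheel at (315,202) in the scene view haven't moved. The gripper is clear, so I'm handing in.

```bash
python3 -c "
from workcell import bot; print(bot.job_done())"
```

```text
the job is handed in; nothing more can be done
None
```

The arbor is loaded in the order asked: charcoal coarse wheel against the shoulder, brass spacer, maroon fine wheel, then the blue flange with its boss up. I released everything and handed the job in at about 31 s.

- **Seating:** each part touched down lightly (about 3–5 N) within 0.5 mm of its expected height. In the last scene, side and wrist pictures the stack lies flat and centred, with the gripper about 8 cm clear.
- **Left alone:** the green wheel, the nut and the two orange flange look-alikes were not touched. In the last scene picture they are where they started.
- **Disagreements:**
  - My first rough side-camera readings were 5–13 mm off the wrist camera in y, so I used the wrist and scene views instead.
  - The scene camera put the arbor about 2–3 mm from the wrist estimate. I settled that by sighting the tip through each bore before lowering the part.
  - The measured grip opening read about 2–3 mm below the true part sizes throughout.

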